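Open the pinned parts chest under a toppled demagnetiser

ROBOT

A 6-joint arm with a two-finger parallel gripper is mounted at the origin on the work surface. World frame = base frame: x ahead of the robot, y to its left, z up, the work surface at z = 0. Lengths are in m, angles in rad, forces in N, time in s.
With the tool pointing down it reaches from about 0.3 to 0.875 m from the base axis. Payload 6.4 kg.
Tool frame: the origin (TCP) lies midway between the tips of the shut fingers; the grasp point (between the pads) lies 19 mm behind it (ctrl.pinch_z is the distance from the TCP to the grasp point, in m); z points along the fingers, y is the line along which they close (so a half turn about z gives the same grasp; the last joint's range is limited). The gripper opens to 85 mm and grips with 20 to 120 N. Pads are 22 mm wide; open, the fingers measure 114 mm over their backs; the gripper's body (76 mm by 85 mm) begins 54 mm behind the grasp point. The pads swing forward as they close: fully open they stand 13 mm farther back than shut.
Start: joints at [1.092, 0.181, 1.607, -0, 1.354, -0.206], TCP at [0.155, 0.554, 0.231] pointing down, gripper open.
Joint ranges: [-2.99, 2.99], [-0.89, 2.07], [0.3, 2.58], [-1.14, 4.28], [0, 2.63], [-3.12, 3.12]. Speed limits (rad/s): [2.57, 2.57, 3.01, 3.14, 3.14, 3.14].

INTERFACE

Orientations are given as a unit quaternion [w, x, y, z].
In Python, from bench import ctrl gives the robot as it stands.
- The arm moves only by the tool apply_moves, never from a script. Its argument "moves" is a list of rows, each an object with "jaw": the opening, from 0 (shut) to 1 (fully open); "offset": the shift along the tool's x, y, z in mm, a list of three; "rot": the turn, a rotation vector about the tool's x, y, z in degrees, a list of three. In form: [{"jaw": jaw, "offset": [dx, dy, dz], "rot": [ax, ay, az]}, ...]. A call has exactly 5 rows; each row shifts and turns the commanded pose from where the row before left it, along the tool's axes as they then stand; what a row does not reach is not made up. A row lasts 1/8 s, in which the tool goes at most 62.5 mm and 10.7 degrees, less where a joint would pass 70% of its speed; a pose out of reach is approached as far as the arm can. A call is refused whole if a number of a shift passes 62.5 or a number of a turn 10.7, either way. A call with a gripper value outside its range is refused whole. The fingers move at their own pace and stop on an object; the grip force is fixed at half the most. Time passes only in rows, so rows that do not move let the fingers close, or fill a call up. It gives the time, the measured TCP pose, the force, the opening and the grip force at its end, in the units of the state.
- ctrl.get_obs(): the state, without advancing time (a new reading comes with each control period).
- ctrl.camera(name): name is "side" or "top"; returns (picture, depth): 420x560x3 uint8, red, green, blue; 420x560 float32, m along the optical axis (not along the pixel's ray), 0 where there is no reading.
- ctrl.camera_params(name): a dict with "K" (3x3 intrinsics, pixels), "dist" ([k1, k2, p1, p2, k3] as OpenCV has them; the pictures are not rectified), "cam_to_world" (4x4, takes a point from camera to world coordinates). Camera axes: x right, y down, z forward; pixel columns grow to the right and rows downward; lengths in m; the calibration is good to about 2 mm. A picture is of the moment at which its call begins. camera_params takes no time and is no camera call.
- ctrl.hand_in(): hands the job in; it is judged then, once.
Trained networks look in the newest picture that a camera, given by its name, has taken for a name from the list of things; names that differ only in an ending like _2 or _b are one class to them, and where a whole thing is asked for, a point or a joint stands for the part that bears it (a point fixed in the world has none). Each returns a list of dicts, best first, with "score" (0 to 1); they miss things now and then, are a little off and sometimes report something else, mostly with a low value. They report only what shows in the picture. A call takes as long as a camera call. They do not tell look-alikes from the thing itself.
- ctrl.outline_of(camera, target): "region" (420x560 bool, what is visible of it) and "position" ([column, row] in pixels, amid what is visible of it).
The state is a dict: "time_s": time; "q": joint angles; "dq": joint speeds; "joint_efforts": joint torques, N m; "eef_pos": TCP position; "eef_rot": TCP orientation; "wrist_force": force on the tool from outside, world axes, zero at the start; "torque": the same for the moment, N m; "opening": opening from 0.0 (shut) to 1.0 (fully open); "grasp_force": force on a finger pad.
Only numpy, scipy, OpenCV 4.12 (cv2) and the standard library are available. Lean on these libraries where they do the work, as an engineer would, in place of code of your own. Each camera call takes 0.05 s, during which the arm holds its last target. There are 200 camera calls.

TASK

A demagnetiser has toppled onto the watchmaker's parts chest: first stand it upright on its rubber foot on the small square mat. Then pull the retaining pin out of the hasp staple and put it in the little steel tray, and last lift the lid off the chest and lay it flat, right way up, centred on the felt pad. Set the demagnetiser and the lid down gently without dropping them, and leave the other things on the bench where they are.

Things in the scene. Friction and masses are not known exactly. Their poses are not given: they have to be found in the camera images.
- demagnetiser: Black square tower 44 x 44 x 116 mm, 0.2-0.4 kg, heavy rubber foot, round button on the other (top) end. Starts lying on the lid (lid top 80 mm above the bench), askew, its top end jutting over the front edge, above the pin's head. Origin: centre of the foot's underside; z runs from foot to top, x, y square to the sides. Best gripped 27 mm below the top. Not tracked while held.
- demag_top (a point): Centre of the demagnetiser's button face (28 mm across, 4 mm proud), 120 mm from the foot along its z.
- chest: Fixed aluminium parts chest, 130 (x) x 180 (y) x 75 mm high, origin at the centre of its underside, front towards its -x with a ledge that carries the steel staple. The lid cannot rise until the pin is out of the staple.
- staple (a point): Middle of the staple's eye, on the chest 105 mm in front of its centre and 63 mm above the bench. The staple is a flat U standing up through the slot of the lid's tongue: eye 10 mm wide, 20 mm over its sides, 16 mm long along the chest's y, top 73 mm above the bench.
- pin: Retaining pin through the staple along the chest's y: shaft 6 mm thick, 62 mm long; round head 16 mm across, 22 mm long, at the chest's +y side; 0.03 kg. Origin: middle of the head, on the axis, 63 mm above the bench; the shaft runs along its own -y. It draws out freely along +y; 45 mm frees it. The lid's front wall is 34 mm behind its axis and rises 17 mm above it; below is only the bench.
- pin_tip (a point): Free end of the pin's shaft, 73 mm from the pin's origin.
- lid: Loose lift-off lid, 142 (x) x 192 (y) x 25 mm, 0.25-0.5 kg; its 20 mm skirt goes round the chest's rim with 3 mm play, and a slotted tongue 60 mm wide, level with the skirt's edge, reaches 127 mm in front (-x) of its centre; the staple stands in the slot. Origin: centre, at the skirt's lower edge (55 mm above the bench on the chest), z up. Lift straight up 30 mm to clear the chest.
- lid_handle (a point): Middle of the lid's bridge handle: a level round bar 10 mm thick and 44 mm long along the lid's y, its axis 55 mm above the lid's origin (30 mm above the lid's top), over the lid's centre.
- mat: Fixed small square rubber mat, 180 x 180 mm, 4 mm thick, left of the chest; origin at the centre of its underside, axes along its edges. A case ring lies on its far left corner.
- tray: Fixed little steel tray in front of the chest, 75 (x) x 125 (y) mm, walls 3 mm thick and 14 mm high, floor 3 mm thick; origin at the centre of its underside.
- pad: Fixed felt pad, 220 (x) x 240 (y) mm, 4 mm thick, right of the chest; origin at the centre of its underside, axes along its edges.
- case_ring: Bystander: watch case ring, 38 mm across, 8 mm high, on the mat's corner; origin under its centre.
- movement_holder: Bystander: round steel movement holder, 54 mm across, 22 mm high, near the robot; origin under its centre.
- loupe: Bystander: black eye loupe, 36 mm across, 31 mm high, beyond the mat; origin under its centre.
- blower: Bystander: rubber dust blower bulb, 60 mm across, 110 mm high, beyond the pad; origin under its centre.
- oil_jar: Bystander: closed glass jar, 44 mm across, 60 mm high, beyond the mat on the left; origin under its centre.
- driver_stand: Bystander: round screwdriver stand, 84 mm across, 120 mm high, at the back left; origin under its centre.
- tweezers: Bystander: steel tweezers, 125 mm long and 7 mm high, flat on the bench near the robot, left; origin under the middle.
Things that resemble listed ones, but are neither listed nor needed, are in the scene too. Leave any purple or red look-alike of the demagnetiser alone.

How it is judged:
By the outcome, as a careful person would: the job done as asked, in the order asked, and still so for the second after the job is handed in, with the robot touching nothing.
It also fails if it takes over 72 s, if anything falls off the work surface, if the arm or the gripper's body presses on something with over 40 N, if the wrist force passes 120 N, or if a joint passes its speed limit or range.

## Working session

There is one attempt and no reset: what is moved stays moved. The work goes in short steps, Python scripts to look and compute and a tool call to move; the robot and the scene stay as the last step left them, time stands still between calls to the robot, and variables do not carry over. Pictures are saved under pics/ and viewed, at most 10 in all, crops included, and the job is handed in when it is done.

Besides the shell and the picture viewer there is one more tool, called in YAML: its name, and indented under it one key for each argument. apply_moves: Moves the arm, as the interface text tells. Its arguments: {"type":"object","properties":{"moves":{"type":"array"}},"required":["moves"]}

```bash
mkdir -p pics; ls; python3 - <<'E'
from bench import ctrl
import cv2,numpy as np
o=ctrl.get_obs(); print({k:np.round(v,3).tolist() for k,v in o.items()}, ctrl.pinch_z)
for n in("top","side"):
    p,d=ctrl.camera(n); cv2.imwrite(f"pics/{n}0.png",p[:,:,::-1]); np.save(f"pics/{n}0d.npy",d)
    c=ctrl.camera_params(n); print(n,np.round(c["K"],1).tolist(),c["dist"],np.round(c["cam_to_world"],3).tolist())
E
```

```text
pics
{'time_s': 0.0, 'q': [1.092, 0.182, 1.608, 0.0, 1.354, -0.206], 'dq': [-0.001, -0.002, 0.0, -0.0, 0.001, -0.001], 'joint_efforts': [0.0, -44.488, -35.133, -0.0, 0.009, -0.0], 'eef_pos': [0.155, 0.553, 0.23], 'eef_rot': [-0.0, 0.136, 0.991, -0.001], 'wrist_force': [-0.139, 0.123, 0.442], 'torque': [-0.033, 0.007, 0.012], 'grasp_force': 0.0, 'opening': 0.998} 0.0187
top [[464.5, 0.0, 281.5], [0.0, 464.5, 211.3], [0.0, 0.0, 1.0]] [0.03319993 0.         0.         0.         0.        ] [[-0.024, -0.986, 0.164, 0.35], [-1.0, 0.022, -0.012, 0.103], [0.009, -0.164, -0.986, 1.202], [0.0, 0.0, 0.0, 1.0]]
side [[507.0, 0.0, 280.2], [0.0, 507.0, 208.6], [0.0, 0.0, 1.0]] [-0.03045197  0.          0.          0.          0.        ] [[0.954, -0.217, 0.205, 0.29], [-0.299, -0.683, 0.667, -0.775], [-0.004, -0.698, -0.716, 1.023], [0.0, 0.0, 0.0, 1.0]]
```

View pics/top0.png

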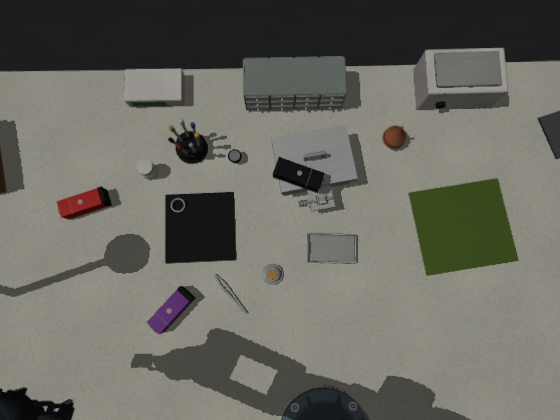

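View pics/side0.png

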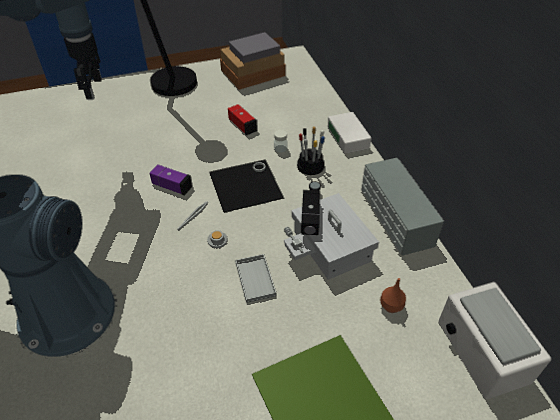

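```bash
cat > h.py <<'E'
from bench import ctrl
import cv2,numpy as np
def world(cam,d,mask):
    c=ctrl.camera_params(cam); v,u=np.nonzero(mask&(d>0))
    n=cv2.undistortPoints(np.stack([u,v],1).astype(float)[:,None],np.array(c["K"]),np.array(c["dist"]))[:,0]
    z=d[v,u]; T=np.array(c["cam_to_world"])
    return (np.c_[n*z[:,None],z]@T[:3,:3].T+T[:3,3]), u, v
def proj(cam,P):
    c=ctrl.camera_params(cam); T=np.linalg.inv(np.array(c["cam_to_world"])); 
    P=np.atleast_2d(P)
    return cv2.projectPoints(P@T[:3,:3].T+T[:3,3],np.zeros(3),np.zeros(3),np.array(c["K"]),np.array(c["dist"]))[0][:,0]
def rect(P):
    (c,s,a)=cv2.minAreaRect(P[:,:2].astype(np.float32)); return np.round(c,4),np.round(s,4),round(a,1)
E
python3 - <<'E'
from h import *
for cam in("top","side"):
  p,d=ctrl.camera(cam)
  full,uu,vv=world(cam,d,np.ones(d.shape,bool)); 
  np.save(f"pics/{cam}_w.npy",np.c_[full,uu,vv])
  for t in "demagnetiser lid lid_handle chest pin staple mat tray pad movement_holder blower loupe".split():
    for r in ctrl.outline_of(cam,t)[:3]:
        P,_,_=world(cam,d,r["region"])
        if len(P)<3: continue
        z=np.percentile(P[:,2],90); Q=P[abs(P[:,2]-z)<.008]
        print(cam,t,round(r["score"],2),np.round(r["position"]).tolist(),len(P),"z90",z.round(4),"med",np.median(P,0).round(3),*rect(Q))
E
```

```text
top demagnetiser 0.7 [87.0, 202.0] 1025 z90 0.0461 med [0.574 0.585 0.043] [0.5772 0.5921] [0.0438 0.1164] 18.9
top demagnetiser 0.68 [299.0, 176.0] 1093 z90 0.1264 med [0.617 0.048 0.123] [0.6209 0.048 ] [0.1161 0.0455] 69.1
top demagnetiser 0.55 [170.0, 312.0] 990 z90 0.0471 med [0.305 0.364 0.044] [0.3057 0.3666] [0.0442 0.1159] 47.0
top lid 0.65 [322.0, 154.0] 3700 z90 0.0832 med [ 0.674 -0.014  0.08 ] [0.6693 0.0062] [0.1433 0.1921] 9.1
top lid 0.33 [191.0, 143.0] 996 z90 0.1184 med [0.718 0.324 0.04 ] [0.7228 0.3221] [0.0737 0.0727] 85.0
top lid_handle 0.93 [322.0, 158.0] 3955 z90 0.0833 med [ 0.671 -0.013  0.08 ] [0.6568 0.004 ] [0.1687 0.1924] 9.1
top lid_handle 0.47 [272.0, 273.0] 351 z90 0.0233 med [0.386 0.116 0.011] [0.3876 0.1163] [0.034  0.0337] 44.1
top lid_handle 0.25 [148.0, 170.0] 305 z90 0.0618 med [0.656 0.425 0.058] [0.6605 0.431 ] [0.0377 0.0385] 4.9
top chest 0.56 [317.0, 198.0] 157 z90 0.0756 med [ 0.568 -0.004  0.059] [ 0.5659 -0.0108] [0.0204 0.0161] 9.3
top chest 0.18 [306.0, 201.0] 100 z90 0.0715 med [0.561 0.028 0.068] [0.5598 0.0078] [0.015  0.0764] 3.5

[... 2385 characters left out ...]
.5151 0.3029] [0.1829 0.1877] 1.4
side tray 0.96 [254.0, 277.0] 1385 z90 0.0129 med [ 0.451 -0.036  0.004] [ 0.4505 -0.0366] [0.1319 0.0758] 88.3
side tray 0.48 [333.0, 236.0] 3470 z90 0.0829 med [ 0.67  -0.022  0.08 ] [0.6594 0.0044] [0.1675 0.1963] 9.8
side pad 0.82 [319.0, 384.0] 7597 z90 0.0067 med [ 0.511 -0.347  0.004] [ 0.4987 -0.3652] [0.2223 0.2146] 8.1
side movement_holder 0.62 [219.0, 241.0] 251 z90 0.0231 med [0.387 0.106 0.012] [0.3883 0.1134] [0.0346 0.0318] 37.8
side blower 0.62 [393.0, 299.0] 552 z90 0.0767 med [ 0.727 -0.222  0.051] [ 0.7327 -0.2141] [0.015  0.0181] 60.7
side loupe 0.39 [314.0, 186.0] 60 z90 0.0338 med [0.696 0.207 0.032] [0.6952 0.2082] [0.0285 0.0258] 71.3
```

```bash
python3 - <<'E'
from h import *
a=cv2.imread("pics/top0.png")[120:220,255:365]; b=cv2.imread("pics/side0.png")[180:270,270:390]
a=cv2.resize(a,None,fx=4.4,fy=4.4,interpolation=cv2.INTER_CUBIC)[:, :400+60]
b=cv2.resize(b,(330,440),interpolation=cv2.INTER_CUBIC)
a=cv2.convertScaleAbs(a,alpha=1.6,beta=10);b=cv2.convertScaleAbs(b,alpha=1.6,beta=10)
cv2.imwrite("pics/crop1.png",np.hstack([a,b]))
for cam in("top","side"):
    W=np.load(f"pics/{cam}_w.npy"); P=W[:,:3]
    c=np.array([.6695,.006]);th=np.radians(9.3);R=np.array([[np.cos(th),-np.sin(th)],[np.sin(th),np.cos(th)]])
    L=(P[:,:2]-c)@R   # lid coordinates
    m=(L[:,0]>-.13)&(L[:,0]<-.085)&(abs(L[:,1])<.1)&(P[:,2]>.045)&(P[:,2]<.09)
    for lo in np.arange(-.06,.09,.006):
        k=m&(L[:,1]>=lo)&(L[:,1]<lo+.006)
        if k.sum(): 
            j=k&(P[:,2]>.06); print(cam,round(lo+.003,3),k.sum(),"zmax",P[k,2].max().round(4),"x>z60:",L[j,0].min().round(4) if j.any() else 0,L[j,0].max().round(4) if j.any() else 0)
    m=(P[:,2]>.1)&(abs(L[:,0])<.02)&(abs(L[:,1])<.05)
    print("handle",cam,m.sum(),P[m].mean(0),L[m].min(0),L[m].max(0))
E
```

```text
top -0.027 35 zmax 0.0668 x>z60: -0.1237 -0.0871
top -0.021 43 zmax 0.0694 x>z60: -0.1276 -0.0857
top -0.015 37 zmax 0.0684 x>z60: -0.1263 -0.0897
top -0.009 33 zmax 0.076 x>z60: -0.1272 -0.0854
top -0.003 44 zmax 0.0779 x>z60: -0.127 -0.0851
top 0.003 39 zmax 0.0781 x>z60: -0.1265 -0.0889
top 0.009 50 zmax 0.0766 x>z60: -0.1268 -0.0851
top 0.015 39 zmax 0.0885 x>z60: -0.1253 -0.0869
top 0.021 38 zmax 0.0694 x>z60: -0.1269 -0.0857
top 0.027 42 zmax 0.0699 x>z60: -0.1237 -0.087
top 0.033 10 zmax 0.0679 x>z60: -0.1079 -0.0866
top 0.039 14 zmax 0.073 x>z60: -0.1125 -0.0994
top 0.045 17 zmax 0.0739 x>z60: -0.1129 -0.0976
top 0.051 14 zmax 0.0727 x>z60: -0.1125 -0.0997
top 0.057 13 zmax 0.0732 x>z60: -0.1116 -0.0981
handle top 99 [0.66757538 0.0082785  0.11370241] [-0.01921944 -0.02583497] [0.00492543 0.04984612]
side -0.033 6 zmax 0.0635 x>z60: -0.12 -0.0867
side -0.027 67 zmax 0.067 x>z60: -0.125 -0.0855
side -0.021 37 zmax 0.0688 x>z60: -0.1258 -0.086
side -0.015 31 zmax 0.0668 x>z60: -0.1214 -0.0877
side -0.009 46 zmax 0.0765 x>z60: -0.1219 -0.0863
side -0.003 49 zmax 0.0747 x>z60: -0.1257 -0.0856
side 0.003 36 zmax 0.0769 x>z60: -0.1256 -0.0863
side 0.009 23 zmax 0.0866 x>z60: -0.1258 -0.0853
side 0.015 23 zmax 0.0814 x>z60: -0.1243 -0.0852
side 0.021 31 zmax 0.0708 x>z60: -0.1251 -0.0867
side 0.027 28 zmax 0.0686 x>z60: -0.1228 -0.0894
side 0.033 14 zmax 0.0733 x>z60: -0.1107 -0.0987
side 0.039 17 zmax 0.0733 x>z60: -0.1105 -0.0981
side 0.045 15 zmax 0.0733 x>z60: -0.1115 -0.0943
side 0.051 9 zmax 0.0733 x>z60: -0.1108 -0.1004
side 0.057 8 zmax 0.0708 x>z60: -0.111 -0.0975
handle side 89 [0.6689441 0.0044415 0.1122253] [-0.01926239 -0.02742897] [0.0070964  0.04959396]
```

View pics/crop1.png

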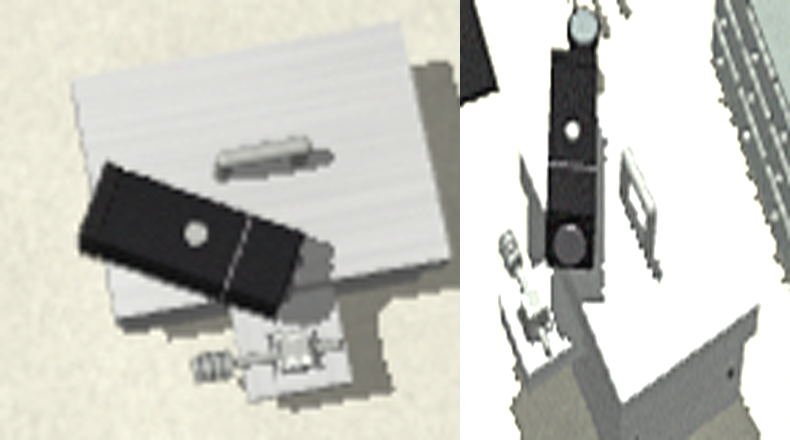

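```bash
cat >> h.py <<'E'
from scipy.spatial.transform import Rotation as Ro, Slerp
import json
def rot(yaw_y,tilt=0):
    """tool rotation: y axis level at yaw_y deg, z down, tilted by turning about tool y (deg)"""
    y=np.array([np.cos(np.radians(yaw_y)),np.sin(np.radians(yaw_y)),0]); z=np.array([0,0,-1.]); x=np.cross(y,z)
    return Ro.from_matrix(np.c_[x,y,z])*Ro.from_euler('y',tilt,degrees=True)
def cur():
    o=ctrl.get_obs(); q=o["eef_rot"]; return np.array(o["eef_pos"]),Ro.from_quat([q[1],q[2],q[3],q[0]])
def plan(wps,start=None):
    """wps: list of (pos,Rot,nrows,jaw); prints rounded rows, five to a line"""
    p,R=start or cur(); rows=[]
    for P,T,n,jaw in wps:
        p0=p.copy(); s=Slerp([0,1],Ro.concatenate([R,T]))
        for i in range(1,n+1):
            f=i/n; off=np.round(2*R.inv().apply(p0+(np.array(P)-p0)*f-p)*1000)/2
            rv=np.round((R.inv()*s(f)).as_rotvec(degrees=True)*2)/2
            assert abs(off).max()<62.5 and abs(rv).max()<=10.7,(off,rv)
            p=p+R.apply(off/1000); R=R*Ro.from_rotvec(rv,degrees=True)
            rows.append({"jaw":jaw,"offset":off.tolist(),"rot":rv.tolist()})
    for i in range(0,len(rows),5): print(json.dumps(rows[i:i+5]))
    return p,R
E
python3 - <<'E'
from h import *
d=np.array([-.363,-.932,0]); G=np.array([.6212,.0475,.105])+.031*d
for s in(40,-40):
    R=rot(-21.3,s); print(s,R.as_matrix()[:,2].round(2))
    if R.as_matrix()[:,2]@d<0: T=R
z=T.as_matrix()[:,2]; t=G+.018*z; print("G",G,"tcp",t)
plan([(t-.1*z,T,15,.7),(t-.1*z,T,1,.7)])
E
```

```text
40 [ 0.23  0.6  -0.77]
-40 [-0.23 -0.6  -0.77]
G [0.609947 0.018608 0.105   ] tcp [0.61414988 0.02938783 0.0912112 ]
[{"jaw": 0.7, "offset": [-38.5, -29.5, 4.0], "rot": [-2.0, 2.0, 6.0]}, {"jaw": 0.7, "offset": [-41.5, -26.0, 2.0], "rot": [-2.5, 2.0, 6.0]}, {"jaw": 0.7, "offset": [-44.0, -21.0, -0.5], "rot": [-2.0, 2.0, 6.5]}, {"jaw": 0.7, "offset": [-46.0, -16.0, -3.0], "rot": [-2.5, 2.0, 6.0]}, {"jaw": 0.7, "offset": [-47.0, -11.0, -5.0], "rot": [-2.0, 2.0, 6.0]}]
[{"jaw": 0.7, "offset": [-48.0, -5.5, -7.0], "rot": [-2.5, 2.0, 6.0]}, {"jaw": 0.7, "offset": [-48.0, -0.5, -9.0], "rot": [-2.0, 2.0, 6.0]}, {"jaw": 0.7, "offset": [-47.5, 5.0, -10.5], "rot": [-2.0, 2.0, 6.0]}, {"jaw": 0.7, "offset": [-46.0, 10.5, -11.5], "rot": [-2.5, 2.0, 6.5]}, {"jaw": 0.7, "offset": [-44.5, 16.0, -13.0], "rot": [-2.0, 2.0, 6.0]}]
[{"jaw": 0.7, "offset": [-42.0, 21.0, -13.5], "rot": [-2.5, 2.0, 6.0]}, {"jaw": 0.7, "offset": [-39.0, 25.5, -14.0], "rot": [-2.0, 2.0, 6.0]}, {"jaw": 0.7, "offset": [-35.5, 30.5, -14.5], "rot": [-2.0, 2.0, 6.0]}, {"jaw": 0.7, "offset": [-31.5, 34.0, -14.5], "rot": [-2.5, 2.0, 6.5]}, {"jaw": 0.7, "offset": [-27.0, 38.0, -14.0], "rot": [-2.0, 2.0, 6.0]}]
[{"jaw": 0.7, "offset": [0.0, 0.0, 0.0], "rot": [-0.0, 0.0, -0.0]}]
```

apply_moves:
  moves:
    - {"jaw": 0.7,"offset": [-38.5,-29.5,4.0],"rot": [-2.0,2.0,6.0]}
    - {"jaw": 0.7,"offset": [-41.5,-26.0,2.0],"rot": [-2.5,2.0,6.0]}
    - {"jaw": 0.7,"offset": [-44.0,-21.0,-0.5],"rot": [-2.0,2.0,6.5]}
    - {"jaw": 0.7,"offset": [-46.0,-16.0,-3.0],"rot": [-2.5,2.0,6.0]}
    - {"jaw": 0.7,"offset": [-47.0,-11.0,-5.0],"rot": [-2.0,2.0,6.0]}

```text
time_s: 2.02
eef_pos: [0.3008, 0.3578, 0.2104]
eef_rot: [-0.072, 0.391, 0.911, 0.107]
wrist_force: [0.5, 0.5, 0.4]
opening: 0.701
grasp_force: 0.0
```

apply_moves:
  moves:
    - {"jaw": 0.7,"offset": [-48.0,-5.5,-7.0],"rot": [-2.5,2.0,6.0]}
    - {"jaw": 0.7,"offset": [-48.0,-0.5,-9.0],"rot": [-2.0,2.0,6.0]}
    - {"jaw": 0.7,"offset": [-47.5,5.0,-10.5],"rot": [-2.0,2.0,6.0]}
    - {"jaw": 0.7,"offset": [-46.0,10.5,-11.5],"rot": [-2.5,2.0,6.5]}
    - {"jaw": 0.7,"offset": [-44.5,16.0,-13.0],"rot": [-2.0,2.0,6.0]}

```text
time_s: 2.65
eef_pos: [0.4467, 0.1625, 0.1893]
eef_rot: [-0.139, 0.611, 0.752, 0.203]
wrist_force: [0.2, 1.0, 0.6]
opening: 0.699
grasp_force: 0.0
```

apply_moves:
  moves:
    - {"jaw": 0.7,"offset": [-42.0,21.0,-13.5],"rot": [-2.5,2.0,6.0]}
    - {"jaw": 0.7,"offset": [-39.0,25.5,-14.0],"rot": [-2.0,2.0,6.0]}
    - {"jaw": 0.7,"offset": [-35.5,30.5,-14.5],"rot": [-2.0,2.0,6.0]}
    - {"jaw": 0.7,"offset": [-31.5,34.0,-14.5],"rot": [-2.5,2.0,6.5]}
    - {"jaw": 0.7,"offset": [-27.0,38.0,-14.0],"rot": [-2.0,2.0,6.0]}

```text
time_s: 3.28
eef_pos: [0.5915, -0.0323, 0.1678]
eef_rot: [-0.194, 0.777, 0.528, 0.281]
wrist_force: [1.5, 0.2, 0.4]
opening: 0.698
grasp_force: 0.0
```

```bash
cat > g.py <<'E'
from h import *
d=np.array([-.363,-.932,0]); G=np.array([.6212,.0475,.105])+.031*d
T=rot(-21.3,40); z=T.as_matrix()[:,2]; t=G+.018*z
E
python3 - <<'E'
from g import *
p,R=cur(); print(p,t-.1*z,R.as_matrix().round(3).tolist(),T.as_matrix().round(3).tolist(),ctrl.get_obs()["q"],ctrl.get_obs()["opening"])
plan([(t,T,5,.7)])
E
```

```text
[ 0.59149838 -0.03231016  0.16780968] [ 0.59080054 -0.03050013  0.16781564] [[0.284, 0.93, 0.232], [0.713, -0.367, 0.598], [0.642, -0.004, -0.767]] [[0.278, 0.932, 0.233], [0.714, -0.363, 0.599], [0.643, -0.0, -0.766]] [-0.61762007  0.31799608  1.74193549  0.69190972  1.34714187 -0.49303052] 0.6976281307675958
[{"jaw": 0.7, "offset": [0.0, -0.0, 20.0], "rot": [-0.0, 0.0, -0.0]}, {"jaw": 0.7, "offset": [0.5, -0.5, 20.5], "rot": [-0.0, 0.0, -0.0]}, {"jaw": 0.7, "offset": [0.0, -0.0, 20.0], "rot": [-0.0, 0.0, -0.0]}, {"jaw": 0.7, "offset": [0.5, -0.5, 20.0], "rot": [-0.0, 0.0, -0.5]}, {"jaw": 0.7, "offset": [0.0, -0.0, 20.5], "rot": [-0.0, 0.0, 0.0]}]
```

apply_moves:
  moves:
    - {"jaw": 0.7,"offset": [0.0,0.0,20.0],"rot": [0,0,0]}
    - {"jaw": 0.7,"offset": [0.5,-0.5,20.5],"rot": [0,0,0]}
    - {"jaw": 0.7,"offset": [0.0,0.0,20.0],"rot": [0,0,0]}
    - {"jaw": 0.7,"offset": [0.5,-0.5,20.0],"rot": [0,0,-0.5]}
    - {"jaw": 0.7,"offset": [0.0,0.0,20.5],"rot": [0,0,0]}

```text
time_s: 3.9
eef_pos: [0.6133, 0.0325, 0.0902]
eef_rot: [-0.192, 0.774, 0.534, 0.281]
wrist_force: [-0.4, 0.7, 1.4]
opening: 0.697
grasp_force: 0.0
```

apply_moves:
  moves:
    - {"jaw": 0.7,"offset": [0,0,0],"rot": [0,0,0]}
    - {"jaw": 0,"offset": [0,0,0],"rot": [0,0,0]}
    - {"jaw": 0,"offset": [0,0,0],"rot": [0,0,0]}
    - {"jaw": 0,"offset": [0,0,0],"rot": [0,0,0]}
    - {"jaw": 0,"offset": [0,0,0],"rot": [0,0,0]}

```text
time_s: 4.53
eef_pos: [0.6137, 0.0301, 0.0916]
eef_rot: [-0.192, 0.774, 0.533, 0.282]
wrist_force: [0.0, -2.5, 1.8]
opening: 0.511
grasp_force: 61.4
```

```bash
python3 - <<'E'
from g import *
o=ctrl.get_obs(); print(cur()[0],t,o["opening"],o["grasp_force"],o["wrist_force"])
p,d_=ctrl.camera("side"); cv2.imwrite("pics/s1.png",cv2.resize(p[150:270,240:400,::-1],None,fx=4,fy=4))
E
```

```text
[0.61369948 0.03013274 0.09158007] [0.61414988 0.02938783 0.0912112 ] 0.5112092424980725 61.40033841133118 [ 0.02843854 -2.51609617  1.83420745]
```

View pics/s1.png

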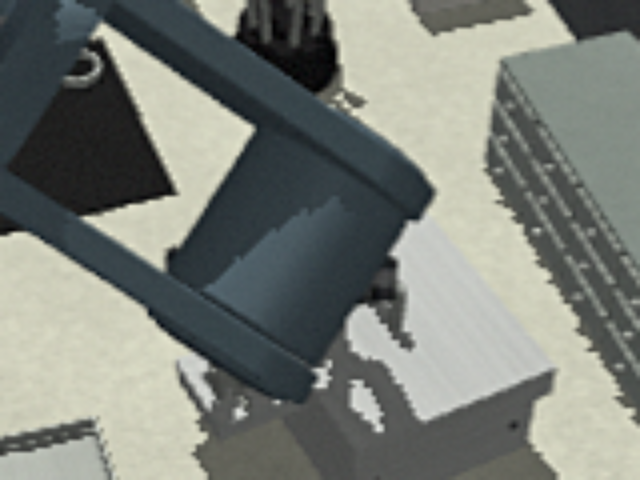

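```bash
cat >> g.py <<'E'
Rg=T.as_matrix(); TG=np.array([.6137,.0301,.0916])
F0=np.array([.6212,.0475,.102])-.058*d
fT=Rg.T@(F0-TG)            # foot in tool frame
dT=Rg.T@d                  # demag z in tool frame
TF=rot(110,-50); 
def tcp_for(foot,T=TF): return np.array(foot)-T.apply(fT)
E
python3 - <<'E'
from g import *
print(fT,dT,TF.apply(dT))
f=tcp_for([.513,.303,.004]); print(f)
a=TG+[0,0,.13]; up=f+[0,0,.09]
mid=(a+up)/2+[0,0,.03]
plan([(a,T,5,0),(a+[-.02,.03,.02],rot(-21.3,0),5,0),(mid,rot(44,0),7,0),(up,rot(110,0),8,0),(up,TF,5,0)])
E
```

```text
[0.06562997 0.00064703 0.04149385] [-7.66194910e-01  3.46231187e-04 -6.42913867e-01] [-1.18418040e-04  3.25350892e-04  1.00019642e+00]
[0.5229941 0.305949  0.0809472]
[{"jaw": 0, "offset": [16.5, 0.0, -20.0], "rot": [-0.0, 0.0, 0.0]}, {"jaw": 0, "offset": [17.0, 0.0, -20.0], "rot": [-0.0, 0.0, 0.0]}, {"jaw": 0, "offset": [16.5, 0.5, -20.0], "rot": [-0.0, 0.0, 0.0]}, {"jaw": 0, "offset": [16.5, -0.0, -20.0], "rot": [-0.0, 0.0, 0.5]}, {"jaw": 0, "offset": [17.0, -0.0, -20.0], "rot": [-0.0, 0.0, -0.0]}]
[{"jaw": 0, "offset": [5.5, -6.0, -0.5], "rot": [-0.0, -8.0, -0.0]}, {"jaw": 0, "offset": [6.0, -6.0, -1.0], "rot": [-0.0, -8.0, -0.0]}, {"jaw": 0, "offset": [5.0, -6.0, -2.0], "rot": [-0.0, -8.0, -0.0]}, {"jaw": 0, "offset": [5.0, -6.0, -2.5], "rot": [-0.0, -8.0, -0.0]}, {"jaw": 0, "offset": [4.5, -6.0, -3.5], "rot": [-0.0, -8.0, -0.0]}]
[{"jaw": 0, "offset": [13.0, -9.0, 2.0], "rot": [-0.0, 0.0, -9.5]}, {"jaw": 0, "offset": [14.5, -6.5, 2.5], "rot": [-0.0, 0.0, -9.0]}, {"jaw": 0, "offset": [15.0, -4.5, 2.0], "rot": [-0.0, 0.0, -9.5]}, {"jaw": 0, "offset": [16.0, -1.5, 2.0], "rot": [-0.
[... 391 characters left out ...]
"rot": [-0.0, -0.0, -8.0]}]
[{"jaw": 0, "offset": [11.5, 14.0, 7.0], "rot": [-0.0, -0.0, -8.5]}, {"jaw": 0, "offset": [9.0, 15.5, 7.0], "rot": [-0.0, -0.0, -8.0]}, {"jaw": 0, "offset": [7.5, 16.5, 7.0], "rot": [-0.0, -0.0, -8.5]}, {"jaw": 0, "offset": [4.5, 17.5, 7.0], "rot": [-0.0, -0.0, -8.0]}, {"jaw": 0, "offset": [2.0, 18.0, 7.0], "rot": [-0.0, -0.0, -8.5]}]
[{"jaw": 0, "offset": [-0.0, 0.0, -0.0], "rot": [0.0, -10.0, 0.0]}, {"jaw": 0, "offset": [-0.0, 0.0, -0.0], "rot": [0.0, -10.0, 0.0]}, {"jaw": 0, "offset": [-0.0, 0.0, -0.0], "rot": [0.0, -10.0, 0.0]}, {"jaw": 0, "offset": [-0.0, 0.0, -0.0], "rot": [0.0, -10.0, 0.0]}, {"jaw": 0, "offset": [-0.0, 0.0, -0.0], "rot": [0.0, -10.0, 0.0]}]
```

apply_moves:
  moves:
    - {"jaw": 0,"offset": [16.5,0.0,-20.0],"rot": [0,0,0]}
    - {"jaw": 0,"offset": [17.0,0.0,-20.0],"rot": [0,0,0]}
    - {"jaw": 0,"offset": [16.5,0.5,-20.0],"rot": [0,0,0]}
    - {"jaw": 0,"offset": [16.5,0.0,-20.0],"rot": [0,0,0.5]}
    - {"jaw": 0,"offset": [17.0,0.0,-20.0],"rot": [0,0,0]}

```text
time_s: 5.2
eef_pos: [0.6125, 0.0309, 0.2211]
eef_rot: [-0.194, 0.777, 0.53, 0.279]
wrist_force: [-0.2, -1.0, -4.0]
opening: 0.51
grasp_force: 61.7
```

apply_moves:
  moves:
    - {"jaw": 0,"offset": [5.5,-6.0,-0.5],"rot": [0,-8.0,0]}
    - {"jaw": 0,"offset": [6.0,-6.0,-1.0],"rot": [0,-8.0,0]}
    - {"jaw": 0,"offset": [5.0,-6.0,-2.0],"rot": [0,-8.0,0]}
    - {"jaw": 0,"offset": [5.0,-6.0,-2.5],"rot": [0,-8.0,0]}
    - {"jaw": 0,"offset": [4.5,-6.0,-3.5],"rot": [0,-8.0,0]}

```text
time_s: 5.82
eef_pos: [0.5921, 0.0606, 0.2409]
eef_rot: [0.001, 0.826, 0.564, -0.004]
wrist_force: [0.4, -0.6, -4.6]
opening: 0.509
grasp_force: 61.7
```

apply_moves:
  moves:
    - {"jaw": 0,"offset": [13.0,-9.0,2.0],"rot": [0,0,-9.5]}
    - {"jaw": 0,"offset": [14.5,-6.5,2.5],"rot": [0,0,-9.0]}
    - {"jaw": 0,"offset": [15.0,-4.5,2.0],"rot": [0,0,-9.5]}
    - {"jaw": 0,"offset": [16.0,-1.5,2.0],"rot": [0,0,-9.5]}
    - {"jaw": 0,"offset": [16.0,0.5,2.5],"rot": [0,0,-9.0]}

```text
time_s: 6.45
eef_pos: [0.5736, 0.1383, 0.2288]
eef_rot: [-0.002, 0.534, 0.846, -0.002]
wrist_force: [-0.3, -0.9, -3.1]
opening: 0.505
grasp_force: 62.2
```

apply_moves:
  moves:
    - {"jaw": 0,"offset": [15.5,3.5,2.0],"rot": [0,0,-9.5]}
    - {"jaw": 0,"offset": [14.5,6.0,2.0],"rot": [0,0,-9.5]}
    - {"jaw": 0,"offset": [16.5,8.0,7.0],"rot": [0,0,-8.0]}
    - {"jaw": 0,"offset": [15.0,10.0,7.0],"rot": [0,0,-8.5]}
    - {"jaw": 0,"offset": [13.5,12.5,6.5],"rot": [0,0,-8.0]}

```text
time_s: 7.08
eef_pos: [0.5495, 0.221, 0.2041]
eef_rot: [-0.003, 0.182, 0.983, -0.001]
wrist_force: [-0.0, -0.1, -3.5]
opening: 0.51
grasp_force: 62.2
```

apply_moves:
  moves:
    - {"jaw": 0,"offset": [11.5,14.0,7.0],"rot": [0,0,-8.5]}
    - {"jaw": 0,"offset": [9.0,15.5,7.0],"rot": [0,0,-8.0]}
    - {"jaw": 0,"offset": [7.5,16.5,7.0],"rot": [0,0,-8.5]}
    - {"jaw": 0,"offset": [4.5,17.5,7.0],"rot": [0,0,-8.0]}
    - {"jaw": 0,"offset": [2.0,18.0,7.0],"rot": [0,0,-8.5]}

```text
time_s: 7.7
eef_pos: [0.5211, 0.3067, 0.1692]
eef_rot: [-0.003, -0.178, 0.984, -0.0]
wrist_force: [-0.4, 0.3, -4.0]
opening: 0.511
grasp_force: 62.2
```

apply_moves:
  moves:
    - {"jaw": 0,"offset": [0,0,0],"rot": [0,-10.0,0]}
    - {"jaw": 0,"offset": [0,0,0],"rot": [0,-10.0,0]}
    - {"jaw": 0,"offset": [0,0,0],"rot": [0,-10.0,0]}
    - {"jaw": 0,"offset": [0,0,0],"rot": [0,-10.0,0]}
    - {"jaw": 0,"offset": [0,0,0],"rot": [0,-10.0,0]}

```text
time_s: 8.32
eef_pos: [0.5205, 0.3072, 0.1696]
eef_rot: [0.41, -0.161, 0.895, 0.075]
wrist_force: [-0.3, 4.0, -3.6]
opening: 0.508
grasp_force: 62.6
```

```bash
cat > m.py <<'E'
from g import *
def demag(cam,ext,save=None):
    """fit side planes of the black tower near the tool"""
    p,dd=ctrl.camera(cam)
    if save: cv2.imwrite(save,p[:,:,::-1])
    P,u,v=world(cam,dd,np.ones(dd.shape,bool))
    pos,R=cur(); f=pos+R.apply(fT)
    L=P-f
    return p,P,L,u,v,f
E
python3 - <<'E'
from m import *
o=ctrl.get_obs(); pos,R=cur(); print(pos,R.as_matrix()[:,2],R.as_matrix()[:,1],"dz",R.apply(dT),"foot",pos+R.apply(fT),o["opening"],o["grasp_force"],o["wrist_force"],o["q"])
p,P,L,u,v,f=demag("side",0,"pics/s2.png")
k=(np.abs(L[:,:2]).max(1)<.06)&(L[:,2]>-.05)&(L[:,2]<.16)
for lo in np.arange(-.04,.14,.015):
    j=k&(L[:,2]>=lo)&(L[:,2]<lo+.015); 
    if j.any(): print(round(lo,3),j.sum(),L[j,:2].min(0).round(3),L[j,:2].max(0).round(3),p[v[j],u[j]].mean(0).round())
E
```

```text
[0.52048001 0.30724774 0.16958316] [ 0.70998513  0.26538158 -0.6522988 ] [-0.34868125  0.93723966  0.00179004] dz [0.01220512 0.00299996 1.00011751] foot [0.50955968 0.30402211 0.09277305] 0.5075075890968963 62.550694942474365 [-0.32804279  3.95016314 -3.58346604] [ 0.32290039 -0.03251951  2.23761075  0.3319439   0.0810232  -1.92207563]
-0.01 10 [-0.012 -0.021] [ 0.029 -0.011] [15. 16. 16.]
0.005 77 [-0.026 -0.026] [0.03  0.014] [15. 15. 14.]
0.02 87 [-0.024 -0.026] [0.028 0.014] [13. 13. 13.]
0.035 90 [-0.024 -0.028] [0.029 0.01 ] [13. 12. 13.]
0.05 83 [-0.023 -0.028] [0.029 0.012] [16. 16. 17.]
0.065 60 [-0.019 -0.027] [ 0.031 -0.001] [21. 20. 20.]
0.08 27 [ 0.004 -0.034] [ 0.034 -0.009] [36. 37. 36.]
0.095 56 [-0.022 -0.055] [0.031 0.011] [29. 30. 30.]
0.11 201 [-0.045 -0.06 ] [0.032 0.03 ] [45. 44. 45.]
0.125 73 [-0.059 -0.06 ] [0.016 0.042] [47. 48. 48.]
0.14 53 [-0.057 -0.059] [-0.017  0.014] [25. 27. 27.]
```

View pics/s2.png

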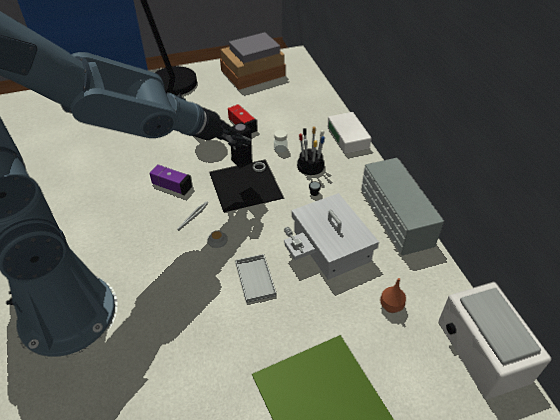

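```bash
cat >> g.py <<'E'
TF2=rot(145,-50)
E
python3 - <<'E'
from g import *
f=tcp_for([.510,.300,.004],TF2); print(f)
plan([(f+[0,0,.07],TF2,8,0),(f+[0,0,.015],TF2,7,0)])
E
```

```text
[0.51649521 0.30814806 0.0809472 ]
[{"jaw": 0, "offset": [1.5, 0.5, 1.0], "rot": [-3.5, -0.0, -3.0]}, {"jaw": 0, "offset": [1.0, 0.0, 1.5], "rot": [-3.0, -0.0, -2.5]}, {"jaw": 0, "offset": [1.0, 0.5, 1.0], "rot": [-3.5, -0.5, -3.0]}, {"jaw": 0, "offset": [1.5, 0.5, 1.5], "rot": [-3.0, 0.0, -3.0]}, {"jaw": 0, "offset": [1.0, 0.5, 1.0], "rot": [-3.5, 0.0, -2.5]}]
[{"jaw": 0, "offset": [1.5, 0.0, 1.5], "rot": [-3.5, -0.0, -3.0]}, {"jaw": 0, "offset": [1.0, 0.5, 1.5], "rot": [-3.0, -0.0, -2.5]}, {"jaw": 0, "offset": [1.0, 0.0, 1.0], "rot": [-3.5, -0.0, -3.0]}, {"jaw": 0, "offset": [6.0, 0.0, 5.0], "rot": [0.0, -0.0, -0.0]}, {"jaw": 0, "offset": [6.0, 0.0, 5.0], "rot": [0.0, -0.0, -0.0]}]
[{"jaw": 0, "offset": [6.0, 0.0, 5.5], "rot": [0.0, -0.0, -0.0]}, {"jaw": 0, "offset": [6.0, 0.0, 5.0], "rot": [0.0, -0.0, -0.0]}, {"jaw": 0, "offset": [6.0, 0.0, 5.0], "rot": [0.0, -0.0, -0.0]}, {"jaw": 0, "offset": [6.0, 0.0, 5.0], "rot": [0.0, -0.0, -0.0]}, {"jaw": 0, "offset": [6.0, 0.0, 5.0], "rot": [0.0, -0.0, -0.0]}]
```

apply_moves:
  moves:
    - {"jaw": 0,"offset": [1.5,0.5,1.0],"rot": [-3.5,0,-3.0]}
    - {"jaw": 0,"offset": [1.0,0.0,1.5],"rot": [-3.0,0,-2.5]}
    - {"jaw": 0,"offset": [1.0,0.5,1.0],"rot": [-3.5,-0.5,-3.0]}
    - {"jaw": 0,"offset": [1.5,0.5,1.5],"rot": [-3.0,0.0,-3.0]}
    - {"jaw": 0,"offset": [1.0,0.5,1.0],"rot": [-3.5,0.0,-2.5]}

```text
time_s: 9.0
eef_pos: [0.5173, 0.3069, 0.1575]
eef_rot: [0.385, -0.28, 0.87, 0.13]
wrist_force: [-0.3, 0.6, -3.4]
opening: 0.505
grasp_force: 62.6
```

apply_moves:
  moves:
    - {"jaw": 0,"offset": [1.5,0.0,1.5],"rot": [-3.5,0,-3.0]}
    - {"jaw": 0,"offset": [1.0,0.5,1.5],"rot": [-3.0,0,-2.5]}
    - {"jaw": 0,"offset": [1.0,0.0,1.0],"rot": [-3.5,0,-3.0]}
    - {"jaw": 0,"offset": [6.0,0.0,5.0],"rot": [0,0,0]}
    - {"jaw": 0,"offset": [6.0,0.0,5.0],"rot": [0,0,0]}

```text
time_s: 9.62
eef_pos: [0.5152, 0.3164, 0.1612]
eef_rot: [0.349, -0.368, 0.846, 0.166]
wrist_force: [-0.5, -0.2, -3.6]
opening: 0.509
grasp_force: 62.5
```

```bash
python3 - <<'E'
from m import *
o=ctrl.get_obs(); pos,R=cur(); print(pos,"dz",R.apply(dT),"foot",pos+R.apply(fT),o["opening"],o["wrist_force"],o["q"])
f=tcp_for([.510,.300,.004],TF2)
plan([(f+[0,0,.015],TF2,5,0)])
E
```

```text
[0.5152008  0.31636222 0.16124088] dz [0.07107399 0.04314972 0.99673446] foot [0.50226583 0.3058217  0.08540531] 0.5086558690897004 [-0.46961961 -0.24197296 -3.62649914] [ 0.07298811  0.01074033  2.1747946   1.05966881  0.61356169 -3.11560462]
[{"jaw": 0, "offset": [10.0, -1.5, 8.5], "rot": [-1.0, -1.0, -1.0]}, {"jaw": 0, "offset": [10.0, -1.5, 8.0], "rot": [-1.0, -1.0, -1.5]}, {"jaw": 0, "offset": [10.5, -1.5, 8.0], "rot": [-0.5, -0.5, -1.0]}, {"jaw": 0, "offset": [10.5, -1.5, 8.0], "rot": [-1.0, -1.0, -1.5]}, {"jaw": 0, "offset": [10.5, -1.0, 7.5], "rot": [-1.0, -1.0, -1.0]}]
```

```bash
cat > k.py <<'E'
from h import *
from scipy.optimize import least_squares
S=[([1.092,.182,1.608,0,1.354,-.206],[.155,.553,.23],[0,.136,.991,-.001]),
([-.61762,.317996,1.741935,.69191,1.347142,-.49303],[.5915,-.0323,.1678],[-.194,.777,.528,.281]),
([.3229,-.03252,2.23761,.33194,.08102,-1.92208],[.52048,.30725,.16958],[.41,-.161,.895,.075]),
([.072988,.01074,2.174795,1.05967,.613562,-3.115605],[.5152,.31636,.16124],[.349,-.368,.846,.166])]
E=lambda a,t:Ro.from_euler(a,t)
def fk(q,w,s4=1,s6=1):
    d1,b,a2,a3,d4,d6,c=w
    R1=E('z',q[0]);R2=R1*E('y',q[1]);R3=R2*E('y',q[2])
    W=R1.apply([0,b,d1])+R2.apply([0,0,a2])+R3.apply([a3,0,d4])
    R=R3*E('z',s4*q[3])*E('y',q[4])*E('z',s6*q[5]+c)
    return W+R.apply([0,0,d6]),R
def res(w,s4,s6):
    r=[]
    for q,p,o in S:
        P,R=fk(q,w,s4,s6); T=Ro.from_quat([o[1],o[2],o[3],o[0]])
        r+=list((P-p)*10)+list((R.inv()*T).as_rotvec())
    return np.array(r)
def fit():
    best=None
    for s4 in(1,-1):
        for s6 in(1,-1):
            for c in(0,1.57,3.14,-1.57):
                f=least_squares(res,[.3,.1,.4,0,.4,.25,c],args=(s4,s6))
                if best is None or f.cost<best[0]: best=(f.cost,f.x,s4,s6)
    return best
E
python3 -c "
from k import *
b=fit();print(b);print(res(*b[1:]).round(3).reshape(4,6))"
```

```text
(np.float64(1.1279277566323216e-05), array([0.31349765, 0.11753009, 0.43893703, 0.08605533, 0.51458962,
       0.31932783, 1.57099169]), 1, 1)
[[-0.003  0.002 -0.    -0.    -0.001 -0.   ]
 [-0.    -0.    -0.001  0.     0.001  0.   ]
 [ 0.001 -0.002  0.001 -0.001  0.001 -0.   ]
 [-0.    -0.001  0.     0.001 -0.     0.001]]
```

```bash
cat >> k.py <<'E'
W=np.array([0.31349765,0.11753009,0.43893703,0.08605533,0.51458962,0.31932783,1.57099169])
LO=np.array([-2.99,-.89,.3,-1.14,0,-3.12])+.06; HI=np.array([2.99,2.07,2.58,4.28,2.63,3.12])-.06
def ik(P,T,q0):
    f=least_squares(lambda q:np.r_[(fk(q,W)[0]-P)*10,(fk(q,W)[1].inv()*T).as_rotvec()],np.clip(q0,LO+.001,HI-.001),bounds=(LO,HI))
    return f.x,np.sqrt(2*f.cost)
E
python3 - <<'E'
from k import *
from g import *
q0=np.array(ctrl.get_obs()["q"])
for foot in([.51,.30],[.545,.275],[.54,.30]):
  for yaw in(60,75,90,100,110,120,130):
    T=rot(yaw,-50); out=[]
    for g in(q0,[.5,0,2.2,-.8,.3,-.5],[.3,0,2.2,.3,.3,-1.9]):
      s=""
      q=np.array(g);ok=0
      for h in(.08,.0):
        q,e=ik(tcp_for([*foot,.004+h],T),T,q); ok+=e; s+=str(q[3:].round(2))+" "
      if ok<.01: out.append(s+f"{ok:.3f}")
    print(foot,yaw,set(out))
E
```

```text
[0.51, 0.3] 60 set()
[0.51, 0.3] 75 set()
[0.51, 0.3] 90 set()
[0.51, 0.3] 100 set()
[0.51, 0.3] 110 set()
[0.51, 0.3] 120 set()
[0.51, 0.3] 130 set()
[0.545, 0.275] 60 set()
[0.545, 0.275] 75 set()
[0.545, 0.275] 90 set()
[0.545, 0.275] 100 set()
[0.545, 0.275] 110 set()
[0.545, 0.275] 120 set()
[0.545, 0.275] 130 set()
[0.54, 0.3] 60 set()
[0.54, 0.3] 75 set()
[0.54, 0.3] 90 set()
[0.54, 0.3] 100 set()
[0.54, 0.3] 110 set()
[0.54, 0.3] 120 set()
[0.54, 0.3] 130 set()
```

```bash
python3 - <<'E'
from k import *
from g import *
rng=np.random.default_rng(0)
for foot in([.51,.30],[.555,.28]):
  for yaw in range(-180,180,20):
    T=rot(yaw,-50); out=set()
    for _ in range(10):
      q,e=ik(tcp_for([*foot,.004],T),T,np.array([rng.uniform(-.6,1.5),.3,2,rng.uniform(-1,4),rng.uniform(.2,2),rng.uniform(-3,3)]))
      if e<.004:
        q2,e2=ik(tcp_for([*foot,.084],T),T,q)
        out.add(str(q.round(1))+("+" if e2<.004 else "-"))
    if out: print(foot,yaw,out)
E
```

```text
[0.51, 0.3] -180 {'[-0.1  0.5  1.9  1.   1.2  2.5]+'}
[0.51, 0.3] -160 {'[-0.1  0.6  1.7  0.8  1.4  2.4]+'}
[0.51, 0.3] -140 {'[0.  0.7 1.5 0.6 1.6 2.3]+'}
[0.51, 0.3] -120 {'[0.1 0.8 1.3 0.5 1.8 2.1]+'}
[0.51, 0.3] -100 {'[0.2 0.9 1.1 0.3 2.  1.9]+'}
[0.51, 0.3] -80 {'[0.3 1.  1.  0.1 2.1 1.7]+'}
[0.51, 0.3] -60 {'[ 0.4  1.   0.9 -0.1  2.1  1.4]+'}
[0.51, 0.3] -40 {'[ 0.5  1.   1.  -0.3  2.   1.2]+'}
[0.51, 0.3] -20 {'[ 0.6  0.9  1.1 -0.5  1.9  1. ]+'}
[0.51, 0.3] 0 {'[ 0.6  0.8  1.3 -0.7  1.7  0.8]+'}
[0.51, 0.3] 20 {'[ 0.7  0.7  1.5 -0.8  1.4  0.7]+'}
[0.51, 0.3] 40 {'[ 0.7  0.6  1.7 -1.   1.2  0.6]+'}
[0.51, 0.3] 100 {'[0.4 0.2 2.2 4.  0.3 0.9]-'}
[0.51, 0.3] 120 {'[0.2 0.2 2.3 2.2 0.3 2.3]-'}
[0.51, 0.3] 140 {'[0.  0.2 2.2 1.5 0.6 2.5]+'}
[0.51, 0.3] 160 {'[-0.1  0.3  2.1  1.2  0.9  2.5]+'}
[0.555, 0.28] -180 {'[-0.1  0.5  1.8  0.9  1.2  2.5]+'}
[0.555, 0.28] -160 {'[-0.1  0.7  1.6  0.8  1.4  2.4]+'}
[0.555, 0.28] -140 {'[-0.   0.8  1.3  0.6  1.7  2.3]+'}
[0.555, 0.28] -120 {'[0.1 0.9 1.1 0.5 1.9 2.1]+'}
[0.555, 0.28] -100 {'[0.2 1.  1.  0.3 2.  1.9]+'}
[0.555, 0.28] -80 {'[0.2 1.  0.8 0.1 2.1 1.7]+'}
[0.555, 0.28] -60 {'[ 0.3  1.1  0.8 -0.2  2.1  1.4]+'}
[0.555, 0.28] -40 {'[ 0.4  1.   0.9 -0.4  2.   1.1]+'}
[0.555, 0.28] -20 {'[ 0.5  1.   1.  -0.5  1.9  0.9]+'}
[0.555, 0.28] 0 {'[ 0.6  0.9  1.2 -0.7  1.7  0.7]+'}
[0.555, 0.28] 20 {'[ 0.6  0.7  1.4 -0.8  1.4  0.6]+'}
[0.555, 0.28] 40 {'[ 0.7  0.6  1.6 -1.   1.1  0.5]+'}
[0.555, 0.28] 100 {'[0.3 0.3 2.2 3.8 0.2 1. ]-'}
[0.555, 0.28] 120 {'[0.1 0.3 2.2 2.  0.3 2.4]-'}
[0.555, 0.28] 140 {'[-0.   0.3  2.1  1.5  0.7  2.6]+'}
[0.555, 0.28] 160 {'[-0.1  0.4  2.   1.2  0.9  2.5]+'}
```

```bash
cat >> k.py <<'E'
def chk(wps,q=None):
    "IK along the path, step sizes against 70% speed"
    p,R=cur(); q=np.array(ctrl.get_obs()["q"]) if q is None else q; lim=.7*.125*np.array([2.57,2.57,3.01,3.14,3.14,3.14])
    for P,T,n,jaw in wps:
        p0=p.copy(); s=Slerp([0,1],Ro.concatenate([R,T])); m=0;em=0
        for i in range(1,n+1):
            f=i/n; qn,e=ik(p0+(np.array(P)-p0)*f,s(f),q); m=max(m,(abs(qn-q)/lim).max()); em=max(em,e); q=qn
        p,R=np.array(P),T; print("seg q",q.round(2),"step",round(m,2),"err",round(em,4))
E
python3 - <<'E'
from k import *
from g import *
TF3=rot(-12,-50); f=tcp_for([.51,.30,.004],TF3); print(f)
p=cur()[0]
w=[(p+[0,0,.04],rot(120,-25),5,0),(np.array([.52,.27,.24]),rot(100,0),5,0),(np.array([.52,.27,.24]),rot(44,0),6,0),(f+[0,.0,.12],rot(-12,0),6,0),(f+[0,0,.09],TF3,6,0),(f+[0,0,.012],TF3,7,0)]
chk(w); plan(w)
E
```

```text
[0.50720483 0.28996179 0.0809472 ]
seg q [ 0.31  0.01  1.92  0.13  0.79 -1.86] step 1.07 err 0.0
seg q [ 0.28  0.2   1.57  0.    1.37 -1.47] step 0.44 err 0.0
seg q [ 0.28  0.2   1.57  0.    1.37 -0.49] step 0.59 err 0.0
seg q [ 0.32  0.23  1.61 -0.    1.3   0.53] step 0.62 err 0.0
seg q [ 0.61  0.77  1.15 -0.59  1.89  0.82] step 0.45 err 0.0
seg q [ 0.61  0.86  1.16 -0.57  1.8   0.88] step 0.07 err 0.0
[{"jaw": 0, "offset": [-5.5, 0.0, -5.5], "rot": [2.5, 4.0, 2.5]}, {"jaw": 0, "offset": [-5.5, 0.5, -6.0], "rot": [2.0, 4.0, 3.0]}, {"jaw": 0, "offset": [-5.0, 0.0, -6.5], "rot": [2.5, 4.0, 2.5]}, {"jaw": 0, "offset": [-4.0, 0.0, -6.5], "rot": [2.0, 4.0, 3.0]}, {"jaw": 0, "offset": [-4.0, 0.5, -7.0], "rot": [2.5, 4.0, 2.5]}]
[{"jaw": 0, "offset": [0.0, -8.5, -8.5], "rot": [1.0, 5.0, 4.0]}, {"jaw": 0, "offset": [0.5, -9.0, -8.5], "rot": [0.5, 5.0, 4.0]}, {"jaw": 0, "offset": [0.5, -8.5, -8.5], "rot": [1.0, 5.0, 4.0]}, {"jaw": 0, "offset": [0.5, -9.0, -8.0], "rot": [1.0, 5.0, 4.0]}, {"jaw": 0, "offset": [0.5, -9.5, -8.0], "rot": [0.5, 5.0, 4.0]}]
[{"jaw": 0, "offset": [0.0, 0.0, -0.0], "
[... 905 characters left out ...]
, 0.0, 5.0], "rot": [-0.0, -8.5, -0.0]}]
[{"jaw": 0, "offset": [2.0, 0.0, 4.5], "rot": [-0.0, -8.5, -0.0]}, {"jaw": 0, "offset": [3.0, 0.5, 4.0], "rot": [-0.0, -8.5, -0.0]}, {"jaw": 0, "offset": [3.0, -0.0, 4.0], "rot": [-0.5, -8.0, 0.0]}, {"jaw": 0, "offset": [8.5, -0.0, 7.0], "rot": [0.0, -0.0, -0.0]}, {"jaw": 0, "offset": [8.5, -0.0, 7.5], "rot": [0.0, -0.0, -0.0]}]
[{"jaw": 0, "offset": [8.5, -0.0, 7.0], "rot": [0.0, -0.0, -0.0]}, {"jaw": 0, "offset": [8.5, -0.0, 7.0], "rot": [0.0, -0.0, -0.0]}, {"jaw": 0, "offset": [8.5, -0.5, 7.5], "rot": [0.0, -0.0, -0.0]}, {"jaw": 0, "offset": [8.5, 0.0, 7.0], "rot": [0.0, -0.0, -0.0]}, {"jaw": 0, "offset": [8.5, 0.0, 7.0], "rot": [0.0, -0.0, -0.0]}]
```

apply_moves:
  moves:
    - {"jaw": 0,"offset": [-5.5,0.0,-5.5],"rot": [2.5,4.0,2.5]}
    - {"jaw": 0,"offset": [-5.5,0.5,-6.0],"rot": [2.0,4.0,3.0]}
    - {"jaw": 0,"offset": [-5.0,0.0,-6.5],"rot": [2.5,4.0,2.5]}
    - {"jaw": 0,"offset": [-4.0,0.0,-6.5],"rot": [2.0,4.0,3.0]}
    - {"jaw": 0,"offset": [-4.0,0.5,-7.0],"rot": [2.5,4.0,2.5]}

```text
time_s: 10.25
eef_pos: [0.5138, 0.3166, 0.1996]
eef_rot: [0.212, -0.256, 0.941, 0.057]
wrist_force: [0.5, 0.1, -4.2]
opening: 0.512
grasp_force: 62.5
```

apply_moves:
  moves:
    - {"jaw": 0,"offset": [0.0,-8.5,-8.5],"rot": [1.0,5.0,4.0]}
    - {"jaw": 0,"offset": [0.5,-9.0,-8.5],"rot": [0.5,5.0,4.0]}
    - {"jaw": 0,"offset": [0.5,-8.5,-8.5],"rot": [1.0,5.0,4.0]}
    - {"jaw": 0,"offset": [0.5,-9.0,-8.0],"rot": [1.0,5.0,4.0]}
    - {"jaw": 0,"offset": [0.5,-9.5,-8.0],"rot": [0.5,5.0,4.0]}

```text
time_s: 10.88
eef_pos: [0.5194, 0.2702, 0.2385]
eef_rot: [0.0, -0.089, 0.996, 0.004]
wrist_force: [-0.2, 0.4, -4.5]
opening: 0.507
grasp_force: 62.5
```

apply_moves:
  moves:
    - {"jaw": 0,"offset": [0,0,0],"rot": [0,0,9.5]}
    - {"jaw": 0,"offset": [0,0,0],"rot": [0,0,9.0]}
    - {"jaw": 0,"offset": [0,0,0],"rot": [0,0,9.5]}
    - {"jaw": 0,"offset": [0,0,0],"rot": [0,0,9.0]}
    - {"jaw": 0,"offset": [0,0,0],"rot": [0,0,9.5]}

```text
time_s: 11.5
eef_pos: [0.5193, 0.2701, 0.2379]
eef_rot: [-0.0, 0.313, 0.95, 0.004]
wrist_force: [1.1, -0.3, -3.9]
opening: 0.51
grasp_force: 62.2
```

```bash
python3 - <<'E'
from k import *
from g import *
TF3=rot(-12,-50); f=tcp_for([.51,.30,.004],TF3); o=ctrl.get_obs()
print(cur()[0],o["q"],o["wrist_force"],o["opening"])
w=[(f+[0,.0,.14],rot(-12,0),7,0),(f+[0,0,.09],TF3,6,0),(f+[0,0,.04],TF3,7,0)]
chk(w); plan(w)
E
```

```text
[0.51933989 0.27014222 0.23792178] [ 0.27263171  0.19410645  1.57782029  0.00808342  1.36551123 -0.66289293] [ 1.08939341 -0.33928699 -3.8943018 ] 0.5099164247434197
seg q [ 0.32  0.21  1.59 -0.    1.34  0.53] step 0.62 err 0.0
seg q [ 0.61  0.77  1.15 -0.59  1.89  0.82] step 0.45 err 0.0
seg q [ 0.61  0.83  1.16 -0.57  1.83  0.86] step 0.04 err 0.0
[{"jaw": 0, "offset": [3.0, 1.0, 2.5], "rot": [0.0, -0.0, 9.5]}, {"jaw": 0, "offset": [3.5, 1.0, 2.5], "rot": [0.0, -0.0, 9.0]}, {"jaw": 0, "offset": [3.0, 0.0, 2.5], "rot": [0.0, -0.0, 9.5]}, {"jaw": 0, "offset": [3.5, -0.5, 2.5], "rot": [0.0, -0.5, 9.5]}, {"jaw": 0, "offset": [3.0, -0.5, 2.0], "rot": [0.0, 0.0, 9.5]}]
[{"jaw": 0, "offset": [3.0, -1.5, 2.5], "rot": [0.0, 0.0, 9.0]}, {"jaw": 0, "offset": [3.0, -2.0, 2.5], "rot": [0.5, -0.0, 9.5]}, {"jaw": 0, "offset": [-0.0, 0.0, 8.5], "rot": [-0.0, -8.5, 0.0]}, {"jaw": 0, "offset": [1.0, 0.0, 8.0], "rot": [-0.0, -8.0, 0.0]}, {"jaw": 0, "offset": [2.5, 0.0, 8.0], "rot": [-0.0, -8.5, 0.0]}]
[{"jaw": 0, "offset": [3.5, 0.0, 7.5], "rot": [-0.0, -8.5, 0.0]}, {"jaw": 0, "offset": [4.5, 0.0, 7.0], "rot": [-0.0, -8.0, 0.0]}, {"jaw": 0, "offset": [5.5, 0.0, 6.5], "rot": [-0.0, -8.5, 0.0]}, {"jaw": 0, "offset": [5.5, 0.0, 4.5], "rot": [-0.0, -0.0, 0.0]}, {"jaw": 0, "offset": [5.5, 0.0, 4.5], "rot": [-0.0, -0.0, 0.0]}]
[{"jaw": 0, "offset": [5.5, 0.0, 4.5], "rot": [-0.0, -0.0, 0.0]}, {"jaw": 0, "offset": [5.5, 0.5, 5.0], "rot": [-0.0, -0.0, 0.0]}, {"jaw": 0, "offset": [5.5, -0.0, 4.5], "rot": [-0.0, -0.0, 0.0]}, {"jaw": 0, "offset": [5.5, -0.0, 4.5], "rot": [-0.0, -0.0, 0.0]}, {"jaw": 0, "offset": [5.5, -0.0, 4.5], "rot": [-0.0, -0.0, 0.0]}]
```

apply_moves:
  moves:
    - {"jaw": 0,"offset": [3.0,1.0,2.5],"rot": [0,0,9.5]}
    - {"jaw": 0,"offset": [3.5,1.0,2.5],"rot": [0,0,9.0]}
    - {"jaw": 0,"offset": [3.0,0.0,2.5],"rot": [0,0,9.5]}
    - {"jaw": 0,"offset": [3.5,-0.5,2.5],"rot": [0,-0.5,9.5]}
    - {"jaw": 0,"offset": [3.0,-0.5,2.0],"rot": [0,0,9.5]}

```text
time_s: 12.12
eef_pos: [0.5105, 0.2842, 0.2259]
eef_rot: [0.002, 0.666, 0.746, 0.002]
wrist_force: [0.0, -0.0, -3.2]
opening: 0.504
grasp_force: 62.3
```

apply_moves:
  moves:
    - {"jaw": 0,"offset": [3.0,-1.5,2.5],"rot": [0,0,9.0]}
    - {"jaw": 0,"offset": [3.0,-2.0,2.5],"rot": [0.5,0,9.5]}
    - {"jaw": 0,"offset": [0,0,8.5],"rot": [0,-8.5,0]}
    - {"jaw": 0,"offset": [1.0,0,8.0],"rot": [0,-8.0,0]}
    - {"jaw": 0,"offset": [2.5,0,8.0],"rot": [0,-8.5,0]}

```text
time_s: 12.75
eef_pos: [0.5076, 0.2901, 0.1968]
eef_rot: [0.137, 0.757, 0.616, -0.169]
wrist_force: [1.0, -0.1, -3.7]
opening: 0.51
grasp_force: 62.6
```

apply_moves:
  moves:
    - {"jaw": 0,"offset": [3.5,0,7.5],"rot": [0,-8.5,0]}
    - {"jaw": 0,"offset": [4.5,0,7.0],"rot": [0,-8.0,0]}
    - {"jaw": 0,"offset": [5.5,0,6.5],"rot": [0,-8.5,0]}
    - {"jaw": 0,"offset": [5.5,0,4.5],"rot": [0,0,0]}
    - {"jaw": 0,"offset": [5.5,0,4.5],"rot": [0,0,0]}

```text
time_s: 13.38
eef_pos: [0.5079, 0.2898, 0.1573]
eef_rot: [0.265, 0.703, 0.573, -0.327]
wrist_force: [-1.0, -0.5, -3.1]
opening: 0.509
grasp_force: 62.7
```

apply_moves:
  moves:
    - {"jaw": 0,"offset": [5.5,0,4.5],"rot": [0,0,0]}
    - {"jaw": 0,"offset": [5.5,0.5,5.0],"rot": [0,0,0]}
    - {"jaw": 0,"offset": [5.5,0,4.5],"rot": [0,0,0]}
    - {"jaw": 0,"offset": [5.5,0,4.5],"rot": [0,0,0]}
    - {"jaw": 0,"offset": [5.5,0,4.5],"rot": [0,0,0]}

```text
time_s: 14.0
eef_pos: [0.5086, 0.2894, 0.1219]
eef_rot: [0.266, 0.703, 0.573, -0.328]
wrist_force: [-0.3, 0.8, -3.4]
opening: 0.509
grasp_force: 62.7
```

```bash
python3 - <<'E'
from m import *
o=ctrl.get_obs(); pos,R=cur(); print(pos,"dz",R.apply(dT),"foot",pos+R.apply(fT),o["opening"],o["wrist_force"])
TF3=rot(-12,-50); f=tcp_for([.51,.30,.004],TF3)
for cam in("side","top"):
  p,P,L,u,v,ff=demag(cam,0,f"pics/{cam}3.png")
  k=(np.abs(L[:,:2]).max(1)<.045)&(L[:,2]>-.02)&(L[:,2]<.14)&(P[:,2]>.02)
  for lo in np.arange(-.02,.14,.015):
    j=k&(L[:,2]>=lo)&(L[:,2]<lo+.015)
    if j.sum()>3: print(cam,round(lo,3),j.sum(),L[j,:2].min(0).round(3),L[j,:2].max(0).round(3),p[v[j],u[j]].mean(0).round())
  j=k&(L[:,2]>.0)&(L[:,2]<.06)
  print("zmin",L[k,2].min())
plan([(f+[0,0,.012],TF3,5,0)])
a=cv2.imread("pics/side3.png")[100:220,180:320]; cv2.imwrite("pics/s3c.png",cv2.convertScaleAbs(cv2.resize(a,None,fx=4.5,fy=4.5),alpha=2,beta=20))
E
```

```text
[0.5085642  0.28943229 0.12185394] dz [ 0.00166958 -0.00233196  1.00019237] foot [0.51120207 0.29965963 0.04492609] 0.5089480732165118 [-0.3091541   0.77621739 -3.38697585]
side -0.005 40 [-0.024 -0.026] [ 0.018 -0.014] [13. 12. 13.]
side 0.01 61 [-0.023 -0.026] [ 0.016 -0.012] [10. 10. 11.]
side 0.025 58 [-0.025 -0.027] [ 0.018 -0.012] [11. 12. 12.]
side 0.04 66 [-0.024 -0.027] [ 0.018 -0.014] [27. 29. 28.]
side 0.055 67 [-0.025 -0.027] [ 0.018 -0.012] [12. 13. 13.]
side 0.07 69 [-0.027 -0.028] [ 0.031 -0.   ] [17. 18. 17.]
side 0.085 134 [-0.035 -0.027] [0.035 0.013] [37. 38. 37.]
side 0.1 184 [-0.044 -0.026] [0.044 0.045] [37. 38. 37.]
side 0.115 253 [-0.045 -0.026] [0.045 0.045] [33. 33. 34.]
side 0.13 71 [-0.044  0.02 ] [0.037 0.045] [20. 22. 23.]
zmin -0.0017635442896619669
top -0.005 19 [-0.025 -0.026] [0.015 0.003] [11. 10. 11.]
top 0.01 20 [-0.026 -0.027] [ 0.013 -0.004] [8. 8. 8.]
top 0.025 21 [-0.026 -0.026] [ 0.013 -0.008] [9. 9. 9.]
top 0.04 24 [-0.026 -0.026] [ 0.013 -0.003] [20. 21. 21.]
top 0.055 23 [-0.026 -0.026] [ 0.013 -0.013] [7. 8. 8.]
top 0.07 24 [-0.035 -0.026] [0.013 0.009] [12. 12. 13.]
top 0.085 107 [-0.037 -0.027] [0.033 0.024] [33. 34. 34.]
top 0.1 309 [-0.038 -0.026] [0.045 0.044] [24. 25. 25.]
top 0.115 348 [-0.044 -0.026] [0.045 0.044] [29. 29. 31.]
top 0.13 115 [-0.044  0.023] [0.037 0.045] [16. 17. 18.]
zmin -4.101631063196942e-05
[{"jaw": 0, "offset": [4.5, -0.0, 3.5], "rot": [0.0, -0.0, 0.0]}, {"jaw": 0, "offset": [4.5, -0.5, 3.5], "rot": [0.0, -0.0, 0.0]}, {"jaw": 0, "offset": [4.0, -0.0, 3.5], "rot": [0.0, -0.0, 0.0]}, {"jaw": 0, "offset": [4.5, -0.0, 3.5], "rot": [0.0, -0.0, 0.5]}, {"jaw": 0, "offset": [4.5, -0.5, 3.5], "rot": [0.0, -0.0, -0.0]}]
```

View pics/s3c.png

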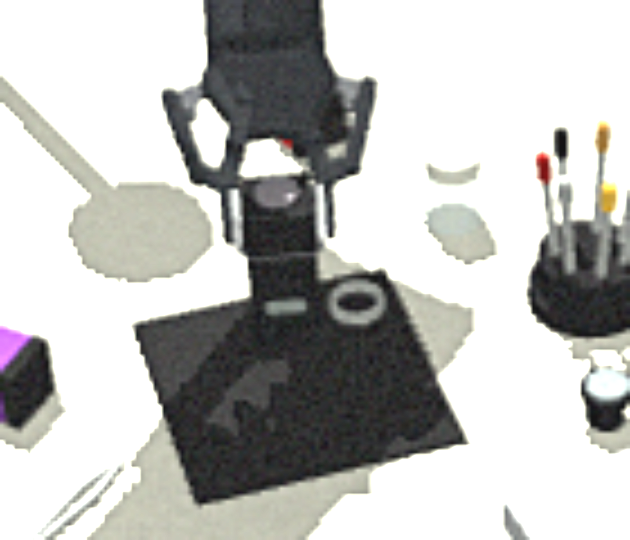

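apply_moves:
  moves:
    - {"jaw": 0,"offset": [4.5,0,3.5],"rot": [0,0,0]}
    - {"jaw": 0,"offset": [4.5,-0.5,3.5],"rot": [0,0,0]}
    - {"jaw": 0,"offset": [4.0,0,3.5],"rot": [0,0,0]}
    - {"jaw": 0,"offset": [4.5,0,3.5],"rot": [0,0,0.5]}
    - {"jaw": 0,"offset": [4.5,-0.5,3.5],"rot": [0,0,0]}

```text
time_s: 14.72
eef_pos: [0.5077, 0.2905, 0.0938]
eef_rot: [0.267, 0.705, 0.57, -0.326]
wrist_force: [0.4, -0.6, -3.8]
opening: 0.511
grasp_force: 62.7
```

apply_moves:
  moves:
    - {"jaw": 0,"offset": [1.5,0,1.3],"rot": [0,0,0]}
    - {"jaw": 0,"offset": [1.5,0,1.3],"rot": [0,0,0]}
    - {"jaw": 0,"offset": [1.5,0,1.3],"rot": [0,0,0]}
    - {"jaw": 0,"offset": [1.5,0,1.3],"rot": [0,0,0]}
    - {"jaw": 0,"offset": [0,0,0],"rot": [0,0,0]}

```text
time_s: 15.35
eef_pos: [0.5077, 0.2903, 0.0861]
eef_rot: [0.267, 0.705, 0.57, -0.326]
wrist_force: [-0.2, 0.4, -2.6]
opening: 0.513
grasp_force: 62.7
```

apply_moves:
  moves:
    - {"jaw": 0,"offset": [0.8,0,0.6],"rot": [0,0,0]}
    - {"jaw": 0,"offset": [0.8,0,0.6],"rot": [0,0,0]}
    - {"jaw": 0,"offset": [0.8,0,0.6],"rot": [0,0,0]}
    - {"jaw": 0,"offset": [0,0,0],"rot": [0,0,0]}
    - {"jaw": 0,"offset": [0,0,0],"rot": [0,0,0]}

```text
time_s: 15.98
eef_pos: [0.5078, 0.2905, 0.0833]
eef_rot: [0.267, 0.705, 0.57, -0.326]
wrist_force: [-0.6, 0.1, -3.8]
opening: 0.508
grasp_force: 62.7
```

apply_moves:
  moves:
    - {"jaw": 0,"offset": [0.8,0,0.6],"rot": [0,0,0]}
    - {"jaw": 0,"offset": [0,0,0],"rot": [0,0,0]}
    - {"jaw": 0,"offset": [0.8,0,0.6],"rot": [0,0,0]}
    - {"jaw": 0,"offset": [0,0,0],"rot": [0,0,0]}
    - {"jaw": 0,"offset": [0,0,0],"rot": [0,0,0]}

```text
time_s: 16.6
eef_pos: [0.508, 0.2907, 0.0825]
eef_rot: [0.268, 0.705, 0.569, -0.326]
wrist_force: [-1.8, 1.3, 5.6]
opening: 0.507
grasp_force: 62.9
```

apply_moves:
  moves:
    - {"jaw": 0.49,"offset": [0,0,0],"rot": [0,0,0]}
    - {"jaw": 0.55,"offset": [0,0,0],"rot": [0,0,0]}
    - {"jaw": 0.7,"offset": [0,0,0],"rot": [0,0,0]}
    - {"jaw": 0.8,"offset": [0,0,0],"rot": [0,0,0]}
    - {"jaw": 0.8,"offset": [0,0,-5],"rot": [0,0,0]}

```text
time_s: 17.23
eef_pos: [0.5083, 0.2941, 0.0841]
eef_rot: [0.267, 0.705, 0.57, -0.327]
wrist_force: [0.1, 0.4, 0.6]
opening: 0.802
grasp_force: 0.0
```

apply_moves:
  moves:
    - {"jaw": 0.8,"offset": [0,0,-15],"rot": [0,0,0]}
    - {"jaw": 0.8,"offset": [0,0,-20],"rot": [0,0,0]}
    - {"jaw": 0.8,"offset": [0,0,-30],"rot": [0,0,0]}
    - {"jaw": 0.8,"offset": [0,0,-30],"rot": [0,0,0]}
    - {"jaw": 0.8,"offset": [0,0,-30],"rot": [0,0,0]}

```text
time_s: 17.85
eef_pos: [0.5282, 0.3895, 0.1666]
eef_rot: [0.267, 0.705, 0.57, -0.326]
wrist_force: [0.2, -0.5, 0.1]
opening: 0.8
grasp_force: 0.0
```

```bash
cat > pin.py <<'E'
from k import *
c=np.array([.6695,.006]);th=np.radians(9.3);Rl=np.array([[np.cos(th),-np.sin(th)],[np.sin(th),np.cos(th)]])
lid=lambda x,y,z:np.r_[c+Rl@[x,y],z]
E
python3 - <<'E'
from pin import *
o=ctrl.get_obs(); print(cur()[0],o["q"],o["wrist_force"])
p,dd=ctrl.camera("side"); cv2.imwrite("pics/s4.png",p[:,:,::-1])
P,u,v=world("side",dd,np.ones(dd.shape,bool)); 
k=(np.hypot(P[:,0]-.51,P[:,1]-.3)<.06)&(P[:,2]>.02)&(P[:,2]<.14)
for lo in np.arange(.02,.14,.02):
    j=k&(P[:,2]>=lo)&(P[:,2]<lo+.02)
    if j.sum()>3: print(round(lo,3),j.sum(),P[j].min(0).round(3),P[j].max(0).round(3))
h=lid(-.105,.046,.063); print("head",h)
a=h+[0,0,.10-.01]
T=rot(9.3,0)
for y in(9.3,-170.7):
  T=rot(y,0); w=[(np.array([.52,.25,.25]),rot(y if y>0 else -60,0),14,.3),(a,T,14,.3)]
  chk(w)
E
```

```text
[0.52822667 0.38950789 0.16656209] [ 0.68870268  0.9638509   0.81735741 -0.56535277  2.0347559   0.82257387] [ 0.19371544 -0.53654441  0.09703398]
0.02 78 [0.486 0.271 0.02 ] [0.529 0.292 0.039]
0.04 78 [0.486 0.272 0.041] [0.53  0.287 0.06 ]
0.06 80 [0.486 0.271 0.06 ] [0.528 0.288 0.08 ]
0.08 88 [0.487 0.272 0.08 ] [0.53 0.29 0.1 ]
0.1 126 [0.487 0.273 0.1  ] [0.537 0.325 0.12 ]
0.12 118 [0.49  0.275 0.12 ] [0.533 0.322 0.129]
head [0.55844637 0.03442696 0.063     ]
seg q [ 0.24  0.17  1.58 -0.    1.39  0.08] step 0.33 err 0.0
seg q [-0.15  0.23  1.72 -0.    1.2  -0.31] step 0.13 err 0.0
seg q [ 0.24  0.17  1.58 -0.    1.39  1.29] step 0.25 err 0.0
seg q [-0.15  0.23  1.72  0.    1.2   2.83] step 0.4 err 0.0
```

View pics/s4.png

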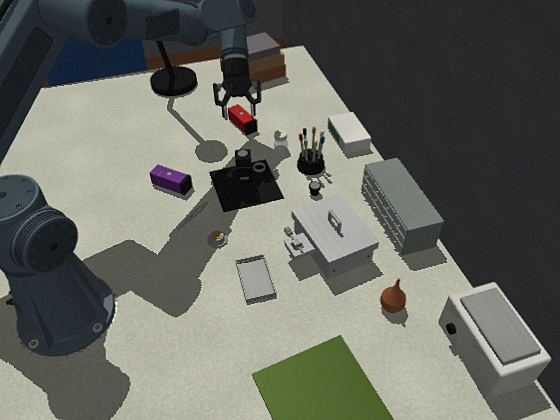

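```bash
python3 - <<'E'
from pin import *
for cam in("top","side"):
    p,dd=ctrl.camera(cam); P,u,v=world(cam,dd,np.ones(dd.shape,bool))
    k=(abs(P[:,2]-.0825)<.006)&(np.hypot(P[:,0]-.67,P[:,1]-.006)<.13); print(cam,"lidtop",rect(P[k]),P[k,2].mean())
    L=(P[:,:2]-c)@Rl
    m=(L[:,0]>-.13)&(L[:,0]<-.085)&(L[:,1]>.032)&(L[:,1]<.08)&(P[:,2]>.055)&(P[:,2]<.08)
    print("head",m.sum(),L[m].min(0),L[m].max(0),L[m].mean(0),P[m,2].max())
    j=m&(P[:,2]>.069); print(L[j].mean(0))
    m=(P[:,2]>.106)&(abs(L[:,0])<.03)&(abs(L[:,1])<.04); print("handle",P[m].mean(0),L[m].min(0),L[m].max(0))
h=lid(-.105,.046,.063); T=rot(9.3,0)
w=[(np.array([.52,.27,.25]),T,10,.3),(h+[0,0,.10],T,10,.3)]
chk(w);plan(w)
E
```

```text
top lidtop (array([0.649, 0.003]), array([0.1843, 0.1919]), 9.1) 0.08041116885709396
head 59 [-0.1129539   0.03384485] [-0.09712599  0.05824949] [-0.10563909  0.04681887] 0.07435108797728418
[-0.10529801  0.04737028]
handle [0.66851279 0.00669112 0.11352924] [-0.00559182 -0.02600943] [0.00541314 0.02697064]
side lidtop (array([0.6515, 0.0029]), array([0.183 , 0.1979]), 9.8) 0.08045806288633915
head 58 [-0.11186331  0.03216482] [-0.09590994  0.05845165] [-0.1050291   0.04373893] 0.07463244595466945
[-0.10616222  0.04507914]
handle [0.66989071 0.00258853 0.11330922] [-0.00458666 -0.02813612] [0.00788909 0.02491986]
seg q [ 0.28  0.19  1.56 -0.    1.39  0.11] step 0.43 err 0.0
seg q [-0.15  0.22  1.71 -0.    1.22 -0.31] step 0.19 err 0.0
[{"jaw": 0.3, "offset": [-14.0, 1.5, 3.5], "rot": [-1.0, 5.0, -2.0]}, {"jaw": 0.3, "offset": [-14.5, 1.5, 2.5], "rot": [-1.0, 5.0, -2.0]}, {"jaw": 0.3, "offset": [-14.5, 0.5, 1.5], "rot": [-0.5, 5.0, -2.0]}, {"jaw": 0.3, "offset": [-14.5, 0.0, -0.5], "rot": [-1.0, 4.5, -2.0]}, {"jaw": 0.3, "offset": [-14.5, -0.5, -1.0], "rot": [-1.0, 5.0, -2.0]}]
[{"jaw
[... 340 characters left out ...]
, -2.0]}]
[{"jaw": 0.3, "offset": [-24.0, -0.0, 9.0], "rot": [0.0, 0.0, -0.0]}, {"jaw": 0.3, "offset": [-23.5, -0.0, 8.5], "rot": [0.0, 0.0, -0.0]}, {"jaw": 0.3, "offset": [-24.0, -0.0, 9.0], "rot": [0.0, 0.0, -0.0]}, {"jaw": 0.3, "offset": [-23.5, -0.0, 8.5], "rot": [0.0, 0.0, -0.0]}, {"jaw": 0.3, "offset": [-24.0, -0.0, 9.0], "rot": [0.0, 0.0, -0.0]}]
[{"jaw": 0.3, "offset": [-24.0, -0.0, 8.5], "rot": [0.0, 0.0, -0.0]}, {"jaw": 0.3, "offset": [-23.5, -0.0, 9.0], "rot": [0.0, 0.0, -0.0]}, {"jaw": 0.3, "offset": [-24.0, -0.0, 8.5], "rot": [0.0, 0.0, -0.0]}, {"jaw": 0.3, "offset": [-24.0, -0.5, 9.0], "rot": [0.0, 0.0, -0.0]}, {"jaw": 0.3, "offset": [-23.5, 0.0, 8.5], "rot": [0.0, 0.0, -0.0]}]
```

apply_moves:
  moves:
    - {"jaw": 0.3,"offset": [-14.0,1.5,3.5],"rot": [-1.0,5.0,-2.0]}
    - {"jaw": 0.3,"offset": [-14.5,1.5,2.5],"rot": [-1.0,5.0,-2.0]}
    - {"jaw": 0.3,"offset": [-14.5,0.5,1.5],"rot": [-0.5,5.0,-2.0]}
    - {"jaw": 0.3,"offset": [-14.5,0.0,-0.5],"rot": [-1.0,4.5,-2.0]}
    - {"jaw": 0.3,"offset": [-14.5,-0.5,-1.0],"rot": [-1.0,5.0,-2.0]}

```text
time_s: 18.62
eef_pos: [0.523, 0.3272, 0.2062]
eef_rot: [0.137, 0.695, 0.685, -0.169]
wrist_force: [0.2, 0.3, 0.4]
opening: 0.296
grasp_force: 0.0
```

apply_moves:
  moves:
    - {"jaw": 0.3,"offset": [-14.5,-1.0,-2.5],"rot": [-1.0,5.0,-2.0]}
    - {"jaw": 0.3,"offset": [-14.0,-1.0,-4.0],"rot": [-0.5,5.0,-2.0]}
    - {"jaw": 0.3,"offset": [-14.0,-2.0,-4.5],"rot": [-1.0,5.0,-2.0]}
    - {"jaw": 0.3,"offset": [-13.0,-2.0,-6.5],"rot": [-1.0,5.0,-2.0]}
    - {"jaw": 0.3,"offset": [-12.5,-2.5,-7.0],"rot": [-1.0,4.5,-2.0]}

```text
time_s: 19.25
eef_pos: [0.5187, 0.2671, 0.2481]
eef_rot: [0.001, 0.648, 0.762, -0.001]
wrist_force: [-0.6, -0.6, -0.4]
opening: 0.299
grasp_force: 0.0
```

apply_moves:
  moves:
    - {"jaw": 0.3,"offset": [-24.0,0,9.0],"rot": [0,0,0]}
    - {"jaw": 0.3,"offset": [-23.5,0,8.5],"rot": [0,0,0]}
    - {"jaw": 0.3,"offset": [-24.0,0,9.0],"rot": [0,0,0]}
    - {"jaw": 0.3,"offset": [-23.5,0,8.5],"rot": [0,0,0]}
    - {"jaw": 0.3,"offset": [-24.0,0,9.0],"rot": [0,0,0]}

```text
time_s: 19.88
eef_pos: [0.5376, 0.1493, 0.2041]
eef_rot: [0.002, 0.649, 0.761, -0.002]
wrist_force: [0.7, -0.0, 0.1]
opening: 0.301
grasp_force: 0.0
```

apply_moves:
  moves:
    - {"jaw": 0.3,"offset": [-24.0,0,8.5],"rot": [0,0,0]}
    - {"jaw": 0.3,"offset": [-23.5,0,9.0],"rot": [0,0,0]}
    - {"jaw": 0.3,"offset": [-24.0,0,8.5],"rot": [0,0,0]}
    - {"jaw": 0.3,"offset": [-24.0,-0.5,9.0],"rot": [0,0,0]}
    - {"jaw": 0.3,"offset": [-23.5,0.0,8.5],"rot": [0,0,0]}

```text
time_s: 20.5
eef_pos: [0.5559, 0.0317, 0.1613]
eef_rot: [0.002, 0.649, 0.761, -0.002]
wrist_force: [0.2, -0.5, 0.0]
opening: 0.3
grasp_force: 0.0
```

```bash
python3 - <<'E'
from pin import *
o=ctrl.get_obs();h=lid(-.105,.046,.063); T=rot(9.3,0); print(cur()[0],h,o["opening"],cur()[1].as_matrix()[:,1:].round(3).tolist())
t=h+[0,0,-.014]
plan([(t,T,9,.3),(t,T,1,.3)])
E
```

```text
[0.55590784 0.03170916 0.16126243] [0.55844637 0.03442696 0.063     ] 0.30006770214700335 [[0.987, -0.001], [0.159, -0.006], [-0.002, -1.0]]
[{"jaw": 0.3, "offset": [0.5, 0.5, 12.5], "rot": [-0.0, 0.0, -0.0]}, {"jaw": 0.3, "offset": [0.0, 0.0, 12.5], "rot": [-0.0, 0.0, -0.0]}, {"jaw": 0.3, "offset": [0.5, 0.5, 12.5], "rot": [-0.0, 0.0, -0.0]}, {"jaw": 0.3, "offset": [0.5, 0.5, 12.5], "rot": [-0.0, 0.0, -0.0]}, {"jaw": 0.3, "offset": [0.0, 0.0, 12.5], "rot": [-0.0, 0.0, -0.0]}]
[{"jaw": 0.3, "offset": [0.5, 0.5, 12.5], "rot": [-0.0, 0.0, -0.0]}, {"jaw": 0.3, "offset": [0.0, 0.5, 12.5], "rot": [-0.0, 0.0, -0.0]}, {"jaw": 0.3, "offset": [0.5, 0.5, 12.5], "rot": [-0.0, 0.5, -0.0]}, {"jaw": 0.3, "offset": [0.5, 0.0, 12.0], "rot": [-0.0, -0.0, -0.0]}, {"jaw": 0.3, "offset": [-0.0, 0.0, 0.0], "rot": [-0.0, -0.0, -0.0]}]
```

apply_moves:
  moves:
    - {"jaw": 0.3,"offset": [0.5,0.5,12.5],"rot": [0,0,0]}
    - {"jaw": 0.3,"offset": [0.0,0.0,12.5],"rot": [0,0,0]}
    - {"jaw": 0.3,"offset": [0.5,0.5,12.5],"rot": [0,0,0]}
    - {"jaw": 0.3,"offset": [0.5,0.5,12.5],"rot": [0,0,0]}
    - {"jaw": 0.3,"offset": [0.0,0.0,12.5],"rot": [0,0,0]}

```text
time_s: 21.12
eef_pos: [0.5585, 0.0346, 0.0993]
eef_rot: [0.002, 0.648, 0.762, -0.002]
wrist_force: [-0.5, -0.6, -0.8]
opening: 0.3
grasp_force: 0.0
```

apply_moves:
  moves:
    - {"jaw": 0.3,"offset": [0.5,0.5,12.5],"rot": [0,0,0]}
    - {"jaw": 0.3,"offset": [0.0,0.5,12.5],"rot": [0,0,0]}
    - {"jaw": 0.3,"offset": [0.5,0.5,12.5],"rot": [0,0.5,0]}
    - {"jaw": 0.3,"offset": [0.5,0.0,12.0],"rot": [0,0,0]}
    - {"jaw": 0.3,"offset": [0,0,0],"rot": [0,0,0]}

```text
time_s: 21.75
eef_pos: [0.5589, 0.0357, 0.0494]
eef_rot: [-0.002, 0.648, 0.762, 0.0]
wrist_force: [-1.0, -0.0, -0.4]
opening: 0.3
grasp_force: 0.0
```

apply_moves:
  moves:
    - {"jaw": 0,"offset": [0,0,0],"rot": [0,0,0]}
    - {"jaw": 0,"offset": [0,0,0],"rot": [0,0,0]}
    - {"jaw": 0,"offset": [0,0,0],"rot": [0,0,0]}
    - {"jaw": 0,"offset": [0,0,0],"rot": [0,0,0]}
    - {"jaw": 0,"offset": [0,0,0],"rot": [0,0,0]}

```text
time_s: 22.38
eef_pos: [0.5599, 0.0357, 0.0507]
eef_rot: [-0.001, 0.648, 0.762, 0.001]
wrist_force: [-0.5, 0.7, 0.3]
opening: 0.162
grasp_force: 58.5
```

```bash
python3 - <<'E'
from pin import *
o=ctrl.get_obs();h=lid(-.105,.046,.063); T=rot(9.3,0); pos,R=cur(); print(pos,h,o["opening"],o["grasp_force"],o["wrist_force"])
R=cur()[1]; ty=np.r_[Rl@[0,1],0]
a=pos+ty*.065
plan([(a,R,6,0),(a+[0,0,.06],R,4,0)])
E
```

```text
[0.55985052 0.035671   0.05074286] [0.55844637 0.03442696 0.063     ] 0.16193550502722415 58.45742046833038 [-0.52360113  0.67623223  0.27543673]
[{"jaw": 0, "offset": [11.0, -0.0, 0.0], "rot": [0.0, 0.0, 0.0]}, {"jaw": 0, "offset": [10.5, -0.0, 0.0], "rot": [0.0, 0.0, 0.0]}, {"jaw": 0, "offset": [11.0, -0.0, 0.0], "rot": [0.0, 0.0, 0.0]}, {"jaw": 0, "offset": [11.0, -0.0, 0.0], "rot": [0.0, 0.0, 0.0]}, {"jaw": 0, "offset": [10.5, -0.0, 0.0], "rot": [0.0, 0.0, 0.0]}]
[{"jaw": 0, "offset": [11.0, -0.0, 0.0], "rot": [0.0, 0.0, 0.0]}, {"jaw": 0, "offset": [0.0, -0.0, -15.0], "rot": [0.0, 0.0, 0.0]}, {"jaw": 0, "offset": [0.0, -0.0, -15.0], "rot": [0.0, 0.0, 0.0]}, {"jaw": 0, "offset": [0.0, -0.0, -15.0], "rot": [0.0, 0.0, 0.0]}, {"jaw": 0, "offset": [0.0, -0.0, -15.0], "rot": [0.0, 0.0, 0.0]}]
```

apply_moves:
  moves:
    - {"jaw": 0,"offset": [11.0,0,0],"rot": [0,0,0]}
    - {"jaw": 0,"offset": [10.5,0,0],"rot": [0,0,0]}
    - {"jaw": 0,"offset": [11.0,0,0],"rot": [0,0,0]}
    - {"jaw": 0,"offset": [11.0,0,0],"rot": [0,0,0]}
    - {"jaw": 0,"offset": [10.5,0,0],"rot": [0,0,0]}

```text
time_s: 23.0
eef_pos: [0.551, 0.0899, 0.0508]
eef_rot: [-0.001, 0.648, 0.762, 0.001]
wrist_force: [-0.6, 0.3, -0.8]
opening: 0.162
grasp_force: 58.5
```

apply_moves:
  moves:
    - {"jaw": 0,"offset": [11.0,0,0],"rot": [0,0,0]}
    - {"jaw": 0,"offset": [0,0,-15.0],"rot": [0,0,0]}
    - {"jaw": 0,"offset": [0,0,-15.0],"rot": [0,0,0]}
    - {"jaw": 0,"offset": [0,0,-15.0],"rot": [0,0,0]}
    - {"jaw": 0,"offset": [0,0,-15.0],"rot": [0,0,0]}

```text
time_s: 23.62
eef_pos: [0.5499, 0.0993, 0.1125]
eef_rot: [-0.001, 0.648, 0.761, 0.001]
wrist_force: [0.0, -0.2, -1.3]
opening: 0.164
grasp_force: 58.5
```

```bash
python3 - <<'E'
from pin import *
o=ctrl.get_obs(); pos,R=cur(); print(pos,o["opening"],o["grasp_force"],o["wrist_force"])
p,dd=ctrl.camera("side"); 
uv=proj("side",pos-[0,0,.01])[0].astype(int); print(uv)
x,y=max(uv[0]-80,0),max(uv[1]-50,0)
cv2.imwrite("pics/s5.png",cv2.convertScaleAbs(cv2.resize(p[y:y+110,x:x+150,::-1],None,fx=5,fy=5),alpha=1.3))
P,u,v=world("side",dd,np.ones(dd.shape,bool)); L=R.inv().apply(P-pos)
k=(abs(L[:,1])<.012)&(L[:,0]<-.012)&(L[:,0]>-.12)&(abs(L[:,2])<.06)
print(k.sum()); 
for lo in np.arange(-.12,-.01,.01):
    j=k&(L[:,0]>=lo)&(L[:,0]<lo+.01)
    if j.any(): print(round(lo,2),j.sum(),L[j].mean(0).round(4))
T=rot(-2,0)
tr=np.array([.45,-.0365,0]); th2=T.as_matrix()[:,0]   # tool x = +y
t=tr+th2*.031; t[2]=.017-.0127
w=[(np.array([t[0],t[1],.12]),T,7,0),(t+[0,0,.02],T,5,0),(t,T,3,0)]
chk(w);plan(w)
E
```

```text
[0.54990116 0.09930451 0.11248129] 0.16367144827538857 58.506744503974915 [ 0.01069584 -0.24913002 -1.30995298]
[276 204]
199
-0.12 59 [-0.1164 -0.0022  0.0455]
-0.11 32 [-0.1068 -0.0025  0.0422]
-0.1 11 [-0.0932 -0.0032  0.0516]
-0.09 27 [-0.0854 -0.0004  0.0521]
-0.08 6 [-0.0731 -0.0021 -0.0026]
-0.07 8 [-0.0648 -0.0003 -0.0141]
-0.06 7 [-0.0554 -0.0008 -0.0146]
-0.05 9 [-0.0455 -0.001  -0.0151]
-0.04 8 [-0.0349 -0.0006 -0.0154]
-0.03 8 [-0.0238 -0.0009 -0.0151]
-0.02 24 [-0.0135  0.0014 -0.0277]
seg q [-0.28  0.04  2.01 -0.    1.09 -0.24] step 0.18 err 0.0
seg q [-0.28  0.22  2.05  0.    0.87 -0.24] step 0.18 err 0.0
seg q [-0.28  0.27  2.05  0.    0.82 -0.24] step 0.07 err 0.0
[{"jaw": 0, "offset": [-12.5, -16.5, -1.0], "rot": [0.0, -0.0, 1.5]}, {"jaw": 0, "offset": [-13.0, -16.0, -1.0], "rot": [0.0, -0.0, 1.5]}, {"jaw": 0, "offset": [-13.5, -16.0, -0.5], "rot": [0.0, -0.0, 2.0]}, {"jaw": 0, "offset": [-13.5, -15.5, -1.0], "rot": [0.0, -0.0, 1.5]}, {"jaw": 0, "offset": [-14.5, -15.0, -1.0], "rot": [0.0, -0.0, 1.5]}]
[{"jaw": 0, "offset": [-14.5, -14.5, -1.0], "rot": [0.0, -0.0, 1.5]}, {"jaw": 0, "offset": [-15.0, -14.0, -0.5], "rot": [0.0, -0.0, 1.5]}, {"jaw": 0, "offset": [-0.0, -0.0, 19.0], "rot": [0.0, -0.0, 0.0]}, {"jaw": 0, "offset": [-0.0, -0.0, 19.0], "rot": [0.0, -0.0, 0.0]}, {"jaw": 0, "offset": [-0.5, -0.5, 19.5], "rot": [0.0, -0.0, 0.0]}]
[{"jaw": 0, "offset": [0.0, 0.0, 19.0], "rot": [0.0, -0.0, 0.0]}, {"jaw": 0, "offset": [0.0, -0.0, 19.0], "rot": [0.0, -0.0, 0.0]}, {"jaw": 0, "offset": [-0.0, -0.0, 6.5], "rot": [0.0, -0.0, 0.0]}, {"jaw": 0, "offset": [-0.0, -0.0, 7.0], "rot": [0.0, -0.0, 0.0]}, {"jaw": 0, "offset": [-0.0, -0.0, 6.5], "rot": [0.0, -0.0, 0.0]}]
```

View pics/s5.png

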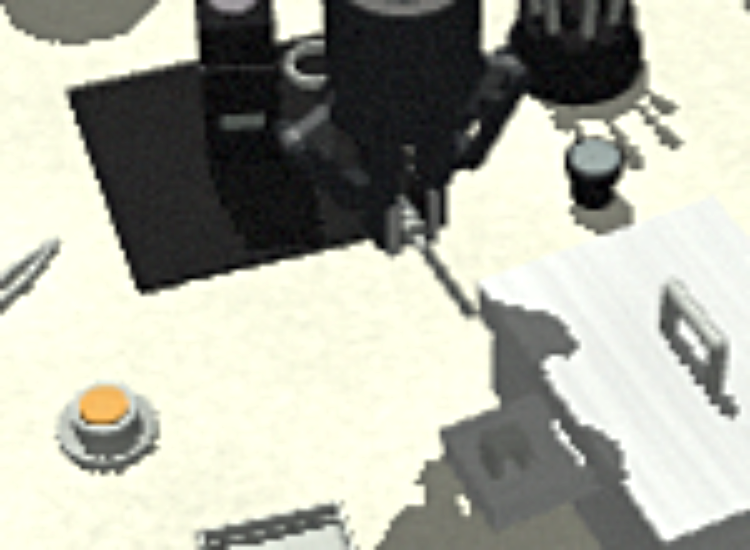

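apply_moves:
  moves:
    - {"jaw": 0,"offset": [-12.5,-16.5,-1.0],"rot": [0,0,1.5]}
    - {"jaw": 0,"offset": [-13.0,-16.0,-1.0],"rot": [0,0,1.5]}
    - {"jaw": 0,"offset": [-13.5,-16.0,-0.5],"rot": [0,0,2.0]}
    - {"jaw": 0,"offset": [-13.5,-15.5,-1.0],"rot": [0,0,1.5]}
    - {"jaw": 0,"offset": [-14.5,-15.0,-1.0],"rot": [0,0,1.5]}

```text
time_s: 24.3
eef_pos: [0.4773, 0.024, 0.1155]
eef_rot: [-0.001, 0.7, 0.714, 0.001]
wrist_force: [0.2, 0.3, -0.4]
opening: 0.163
grasp_force: 58.6
```

apply_moves:
  moves:
    - {"jaw": 0,"offset": [-14.5,-14.5,-1.0],"rot": [0,0,1.5]}
    - {"jaw": 0,"offset": [-15.0,-14.0,-0.5],"rot": [0,0,1.5]}
    - {"jaw": 0,"offset": [0,0,19.0],"rot": [0,0,0]}
    - {"jaw": 0,"offset": [0,0,19.0],"rot": [0,0,0]}
    - {"jaw": 0,"offset": [-0.5,-0.5,19.5],"rot": [0,0,0]}

```text
time_s: 24.92
eef_pos: [0.449, -0.0059, 0.0589]
eef_rot: [-0.001, 0.718, 0.696, 0.001]
wrist_force: [0.2, 0.8, -0.3]
opening: 0.163
grasp_force: 58.6
```

apply_moves:
  moves:
    - {"jaw": 0,"offset": [0,0,19.0],"rot": [0,0,0]}
    - {"jaw": 0,"offset": [0,0,19.0],"rot": [0,0,0]}
    - {"jaw": 0,"offset": [0,0,6.5],"rot": [0,0,0]}
    - {"jaw": 0,"offset": [0,0,7.0],"rot": [0,0,0]}
    - {"jaw": 0,"offset": [0,0,7.0],"rot": [0,0,0]}

```text
time_s: 25.55
eef_pos: [0.45, -0.0055, 0.003]
eef_rot: [-0.001, 0.718, 0.696, 0.001]
wrist_force: [-31.1, 5.0, 103.4]
opening: 0.161
grasp_force: 115.4
```

apply_moves:
  moves:
    - {"jaw": 0,"offset": [0,0,0],"rot": [0,0,0]}
    - {"jaw": 0.15,"offset": [0,0,0],"rot": [0,0,0]}
    - {"jaw": 0.2,"offset": [0,0,0],"rot": [0,0,0]}
    - {"jaw": 0.3,"offset": [0,0,0],"rot": [0,0,0]}
    - {"jaw": 0.3,"offset": [0,0,0],"rot": [0,0,0]}

```text
time_s: 26.18
eef_pos: [0.4523, -0.0059, 0.0029]
eef_rot: [0.002, 0.718, 0.696, 0.003]
wrist_force: [0.6, 0.8, 12.7]
opening: 0.302
grasp_force: 6.4
```

apply_moves:
  moves:
    - {"jaw": 0.3,"offset": [0,0,-15],"rot": [0,0,0]}
    - {"jaw": 0.3,"offset": [0,0,-25],"rot": [0,0,0]}
    - {"jaw": 0.3,"offset": [0,0,-40],"rot": [0,0,0]}
    - {"jaw": 0.4,"offset": [0,0,-45],"rot": [0,0,0]}
    - {"jaw": 0.4,"offset": [0,0,-45],"rot": [0,0,0]}

```text
time_s: 26.8
eef_pos: [0.4487, -0.0056, 0.1726]
eef_rot: [-0.001, 0.718, 0.696, 0.001]
wrist_force: [0.4, 0.0, -0.2]
opening: 0.4
grasp_force: 0.0
```

```bash
python3 - <<'E'
from pin import *
pos,R=cur(); print(pos)
p,dd=ctrl.camera("side")
cv2.imwrite("pics/s6.png",cv2.convertScaleAbs(cv2.resize(p[215:325,220:370,::-1],None,fx=5,fy=5),alpha=1.3))
H=lid(0,0,.110); T=rot(9.3,0)
w=[(H+[0,0,.08],T,8,.4),(H+[0,0,-.015],T,7,.4)]
chk(w);plan(w)
E
```

```text
[ 0.44868727 -0.0055981   0.17263078]
seg q [-0.17  0.42  1.39  0.    1.33 -0.33] step 0.3 err 0.0
seg q [-0.17  0.52  1.45  0.    1.17 -0.33] step 0.09 err 0.0
[{"jaw": 0.4, "offset": [2.5, 27.0, -1.0], "rot": [0.0, 0.0, -1.5]}, {"jaw": 0.4, "offset": [1.5, 27.5, -1.5], "rot": [0.0, 0.0, -1.5]}, {"jaw": 0.4, "offset": [1.0, 27.0, -1.0], "rot": [0.0, 0.0, -1.0]}, {"jaw": 0.4, "offset": [0.5, 27.0, -1.0], "rot": [0.5, 0.0, -1.5]}, {"jaw": 0.4, "offset": [-0.0, 27.5, -1.5], "rot": [-0.0, 0.0, -1.5]}]
[{"jaw": 0.4, "offset": [-1.0, 27.0, -1.5], "rot": [-0.0, 0.0, -1.5]}, {"jaw": 0.4, "offset": [-2.0, 27.0, -1.5], "rot": [-0.0, 0.0, -1.0]}, {"jaw": 0.4, "offset": [-2.0, 27.5, -1.5], "rot": [0.0, 0.0, -1.5]}, {"jaw": 0.4, "offset": [0.0, -0.0, 13.5], "rot": [0.0, 0.0, -0.0]}, {"jaw": 0.4, "offset": [0.0, -0.0, 13.5], "rot": [0.0, 0.0, -0.0]}]
[{"jaw": 0.4, "offset": [0.0, -0.0, 14.0], "rot": [0.0, 0.0, -0.0]}, {"jaw": 0.4, "offset": [0.0, -0.0, 13.5], "rot": [0.0, 0.0, -0.0]}, {"jaw": 0.4, "offset": [0.0, -0.0, 13.5], "rot": [0.0, 0.0, -0.0]}, {"jaw": 0.4, "offset": [0.0, -0.0, 13.5], "rot": [0.0, 0.0, -0.0]}, {"jaw": 0.4, "offset": [0.0, -0.0, 13.5], "rot": [0.0, 0.0, -0.0]}]
```

View pics/s6.png

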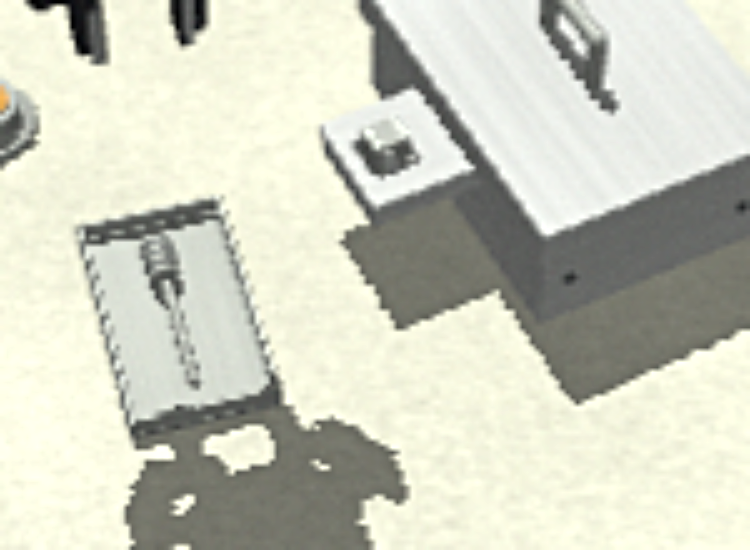

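apply_moves:
  moves:
    - {"jaw": 0.4,"offset": [2.5,27.0,-1.0],"rot": [0,0,-1.5]}
    - {"jaw": 0.4,"offset": [1.5,27.5,-1.5],"rot": [0,0,-1.5]}
    - {"jaw": 0.4,"offset": [1.0,27.0,-1.0],"rot": [0,0,-1.0]}
    - {"jaw": 0.4,"offset": [0.5,27.0,-1.0],"rot": [0.5,0,-1.5]}
    - {"jaw": 0.4,"offset": [0,27.5,-1.5],"rot": [0,0,-1.5]}

```text
time_s: 27.48
eef_pos: [0.5857, 0.0023, 0.1766]
eef_rot: [-0.004, 0.674, 0.739, -0.002]
wrist_force: [-0.6, 0.7, 0.4]
opening: 0.4
grasp_force: 0.0
```

apply_moves:
  moves:
    - {"jaw": 0.4,"offset": [-1.0,27.0,-1.5],"rot": [0,0,-1.5]}
    - {"jaw": 0.4,"offset": [-2.0,27.0,-1.5],"rot": [0,0,-1.0]}
    - {"jaw": 0.4,"offset": [-2.0,27.5,-1.5],"rot": [0,0,-1.5]}
    - {"jaw": 0.4,"offset": [0,0,13.5],"rot": [0,0,0]}
    - {"jaw": 0.4,"offset": [0,0,13.5],"rot": [0,0,0]}

```text
time_s: 28.1
eef_pos: [0.6651, 0.0067, 0.1517]
eef_rot: [-0.005, 0.648, 0.761, -0.003]
wrist_force: [-0.3, -0.1, 0.1]
opening: 0.398
grasp_force: 0.0
```

```bash
python3 - <<'E'
from pin import *
pos,R=cur(); print(pos,ctrl.get_obs()["wrist_force"])
H=lid(0,0,.110); T=rot(9.3,0); print(H)
plan([(H+[0,0,-.016],T,7,.4),(H+[0,0,-.016],T,3,0)])
E
```

```text
[0.66512411 0.00671981 0.15167905] [-0.3493594  -0.0503629   0.13043084]
[0.6695 0.006  0.11  ]
[{"jaw": 0.4, "offset": [-0.0, 0.5, 8.0], "rot": [-0.0, -0.0, -0.0]}, {"jaw": 0.4, "offset": [-0.5, 1.0, 8.5], "rot": [-0.0, -0.0, -0.0]}, {"jaw": 0.4, "offset": [-0.0, 0.5, 8.0], "rot": [-0.5, -0.0, -0.0]}, {"jaw": 0.4, "offset": [-0.5, 0.5, 8.5], "rot": [0.0, -0.0, -0.0]}, {"jaw": 0.4, "offset": [-0.0, 1.0, 8.0], "rot": [0.0, -0.0, -0.0]}]
[{"jaw": 0.4, "offset": [-0.5, 0.5, 8.5], "rot": [-0.0, -0.0, -0.0]}, {"jaw": 0.4, "offset": [-0.0, 0.5, 8.0], "rot": [-0.0, -0.0, -0.0]}, {"jaw": 0, "offset": [-0.0, 0.0, 0.0], "rot": [-0.0, -0.0, -0.0]}, {"jaw": 0, "offset": [-0.0, 0.0, 0.0], "rot": [-0.0, -0.0, -0.0]}, {"jaw": 0, "offset": [-0.0, 0.0, 0.0], "rot": [-0.0, -0.0, -0.0]}]
```

apply_moves:
  moves:
    - {"jaw": 0.4,"offset": [0,0.5,8.0],"rot": [0,0,0]}
    - {"jaw": 0.4,"offset": [-0.5,1.0,8.5],"rot": [0,0,0]}
    - {"jaw": 0.4,"offset": [0,0.5,8.0],"rot": [-0.5,0,0]}
    - {"jaw": 0.4,"offset": [-0.5,0.5,8.5],"rot": [0,0,0]}
    - {"jaw": 0.4,"offset": [0,1.0,8.0],"rot": [0,0,0]}

```text
time_s: 28.72
eef_pos: [0.6698, 0.0062, 0.1117]
eef_rot: [-0.001, 0.648, 0.762, 0.001]
wrist_force: [-0.6, 0.9, 0.8]
opening: 0.402
grasp_force: 0.0
```

apply_moves:
  moves:
    - {"jaw": 0.4,"offset": [-0.5,0.5,8.5],"rot": [0,0,0]}
    - {"jaw": 0.4,"offset": [0,0.5,8.0],"rot": [0,0,0]}
    - {"jaw": 0,"offset": [0,0,0],"rot": [0,0,0]}
    - {"jaw": 0,"offset": [0,0,0],"rot": [0,0,0]}
    - {"jaw": 0,"offset": [0,0,0],"rot": [0,0,0]}

```text
time_s: 29.35
eef_pos: [0.6706, 0.0061, 0.0953]
eef_rot: [-0.002, 0.648, 0.762, 0.001]
wrist_force: [-0.4, 0.2, -4.4]
opening: 0.09
grasp_force: 58.4
```

apply_moves:
  moves:
    - {"jaw": 0,"offset": [0,0,0],"rot": [0,0,0]}
    - {"jaw": 0,"offset": [0,0,0],"rot": [0,0,0]}
    - {"jaw": 0,"offset": [0,0,-2],"rot": [0,0,0]}
    - {"jaw": 0,"offset": [0,0,-4],"rot": [0,0,0]}
    - {"jaw": 0,"offset": [0,0,-6],"rot": [0,0,0]}

```text
time_s: 29.98
eef_pos: [0.6708, 0.006, 0.1079]
eef_rot: [-0.001, 0.648, 0.762, 0.001]
wrist_force: [-0.4, 0.4, -4.1]
opening: 0.093
grasp_force: 58.4
```

```bash
python3 - <<'E'
from pin import *
pos,R=cur(); o=ctrl.get_obs(); print(pos,o["opening"],o["grasp_force"],o["wrist_force"],o["torque"],R.as_matrix().round(3).tolist())
p,dd=ctrl.camera("side"); P,u,v=world("side",dd,np.ones(dd.shape,bool))
L=(P[:,:2]-c)@Rl; k=(abs(L[:,0])<.06)&(abs(L[:,1])<.085)&(abs(P[:,2]-.092)<.015)
A=np.c_[L[k],np.ones(k.sum())]; s=np.linalg.lstsq(A,P[k,2],rcond=None)[0]; print("plane",s,k.sum(),np.std(A@s-P[k,2]))
E
```

```text
[0.67078588 0.00596211 0.10787685] 0.09346020213607728 58.387463092803955 [-0.43926705  0.39042802 -4.13961887] [-0.0015779   0.02888071  0.01002353] [[-0.16, 0.987, -0.001], [0.987, 0.16, 0.004], [0.004, -0.0, -1.0]]
plane [ 0.00276135 -0.00108564  0.09302865] 1937 0.0019615996927861102
```

```bash
python3 - <<'E'
from pin import *
for cam in("top","side"):
    p,dd=ctrl.camera(cam); q=p.astype(int); P,u,v=world(cam,dd,np.ones(dd.shape,bool))
    rgb=q[v,u]; g=(rgb[:,1]>rgb[:,2]*1.6+10)&(P[:,2]<.02)&(P[:,0]>.3)&(P[:,1]<-.2)
    m=np.zeros(dd.shape,np.uint8); m[v[g],u[g]]=1; m=cv2.morphologyEx(m,cv2.MORPH_OPEN,np.ones((3,3)))
    k=m[v,u]>0; print(cam,k.sum(),rect(P[k]),P[k,2].mean(),P[k].mean(0))
    a=np.radians(8.5);A=np.array([[np.cos(a),-np.sin(a)],[np.sin(a),np.cos(a)]]);L=P[k,:2]@A
    lo,hi=np.percentile(L,.7,0),np.percentile(L,99.3,0); print(A@((lo+hi)/2),hi-lo)
pos,R=cur(); T=rot(8.6,0); t=np.array([.500,-.380,.0443])
w=[(pos+[0,0,.075],R,5,0),(np.array([.5,-.38,pos[2]+.075]),T,15,0),(t+[0,0,.03],T,7,0),(t+[0,0,.008],T,3,0)]
chk(w);plan(w)
E
```

```text
top 7548 (array([ 0.5001, -0.3801]), array([0.2174, 0.2388]), 8.2) 0.004890360689071333 [ 0.49810519 -0.37971745  0.00489036]
[ 0.49986146 -0.3797935 ] [0.21410351 0.23231557]
side 7465 (array([ 0.4984, -0.3657]), array([0.2199, 0.2125]), 7.7) 0.004272771212907292 [ 0.505999   -0.34726793  0.00427277]
[ 0.49817075 -0.36178565] [0.21356598 0.19752032]
seg q [-0.17  0.43  1.39  0.    1.32 -0.33] step 0.09 err 0.0
seg q [-0.84  0.34  1.51  0.    1.29 -0.99] step 0.21 err 0.0
seg q [-0.84  0.47  1.58  0.    1.1  -0.99] step 0.1 err 0.0
seg q [-0.84  0.5   1.58  0.    1.06 -0.99] step 0.05 err 0.0
[{"jaw": 0, "offset": [0.0, 0.0, -15.0], "rot": [0.0, 0.0, 0.0]}, {"jaw": 0, "offset": [0.0, 0.0, -15.0], "rot": [0.0, 0.0, 0.0]}, {"jaw": 0, "offset": [0.0, 0.0, -15.0], "rot": [0.0, 0.0, 0.0]}, {"jaw": 0, "offset": [0.0, 0.0, -15.0], "rot": [0.0, 0.0, 0.0]}, {"jaw": 0, "offset": [0.0, 0.0, -15.0], "rot": [0.0, 0.0, 0.0]}]
[{"jaw": 0, "offset": [-23.5, -15.5, -0.0], "rot": [0.0, -0.0, 0.0]}, {"jaw": 0, "offset": [-23.5, -15.5, -0.0], "rot": [0.0, -0.0, 0.0]}, {"jaw": 0, "offset": [-23.5, -15.0,
[... 830 characters left out ...]
0, -0.0], "rot": [0.0, -0.0, 0.0]}]
[{"jaw": 0, "offset": [-0.0, -0.0, 15.5], "rot": [0.0, -0.0, 0.0]}, {"jaw": 0, "offset": [-0.0, -0.0, 15.5], "rot": [0.0, -0.0, 0.0]}, {"jaw": 0, "offset": [-0.0, -0.0, 16.0], "rot": [0.0, -0.0, 0.0]}, {"jaw": 0, "offset": [-0.0, -0.0, 15.5], "rot": [0.0, -0.0, 0.0]}, {"jaw": 0, "offset": [-0.0, -0.0, 15.5], "rot": [0.0, -0.0, 0.0]}]
[{"jaw": 0, "offset": [-0.0, -0.5, 15.5], "rot": [0.0, -0.0, 0.0]}, {"jaw": 0, "offset": [-0.0, 0.0, 15.5], "rot": [0.0, -0.0, 0.0]}, {"jaw": 0, "offset": [-0.0, 0.0, 7.5], "rot": [0.0, -0.0, 0.0]}, {"jaw": 0, "offset": [-0.0, 0.0, 7.5], "rot": [0.0, -0.0, 0.0]}, {"jaw": 0, "offset": [-0.0, 0.0, 7.0], "rot": [0.0, -0.0, 0.0]}]
```

apply_moves:
  moves:
    - {"jaw": 0,"offset": [0,0,-15.0],"rot": [0,0,0]}
    - {"jaw": 0,"offset": [0,0,-15.0],"rot": [0,0,0]}
    - {"jaw": 0,"offset": [0,0,-15.0],"rot": [0,0,0]}
    - {"jaw": 0,"offset": [0,0,-15.0],"rot": [0,0,0]}
    - {"jaw": 0,"offset": [0,0,-15.0],"rot": [0,0,0]}

```text
time_s: 30.75
eef_pos: [0.671, 0.0057, 0.1839]
eef_rot: [-0.001, 0.648, 0.762, 0.001]
wrist_force: [-0.9, -0.6, -3.7]
opening: 0.091
grasp_force: 58.5
```

apply_moves:
  moves:
    - {"jaw": 0,"offset": [-23.5,-15.5,0],"rot": [0,0,0]}
    - {"jaw": 0,"offset": [-23.5,-15.5,0],"rot": [0,0,0]}
    - {"jaw": 0,"offset": [-23.5,-15.0,-0.5],"rot": [0,0,0]}
    - {"jaw": 0,"offset": [-23.5,-15.5,0],"rot": [0,0,0]}
    - {"jaw": 0,"offset": [-23.5,-15.5,0],"rot": [0,0,0]}

```text
time_s: 31.38
eef_pos: [0.6133, -0.1235, 0.1834]
eef_rot: [-0.001, 0.648, 0.762, 0.001]
wrist_force: [0.7, 0.2, -3.9]
opening: 0.089
grasp_force: 58.7
```

apply_moves:
  moves:
    - {"jaw": 0,"offset": [-24.0,-15.5,0],"rot": [0,0,0]}
    - {"jaw": 0,"offset": [-23.5,-15.0,0],"rot": [0,0,0.5]}
    - {"jaw": 0,"offset": [-23.5,-15.5,-0.5],"rot": [0,0,0]}
    - {"jaw": 0,"offset": [-23.5,-15.0,0],"rot": [0,0,0]}
    - {"jaw": 0,"offset": [-24.0,-15.5,0],"rot": [0,0,0]}

```text
time_s: 32.0
eef_pos: [0.5561, -0.2524, 0.1834]
eef_rot: [-0.001, 0.651, 0.759, 0.001]
wrist_force: [0.3, -0.3, -3.8]
opening: 0.09
grasp_force: 58.7
```

apply_moves:
  moves:
    - {"jaw": 0,"offset": [-23.5,-15.0,0],"rot": [0,0,0]}
    - {"jaw": 0,"offset": [-24.0,-15.0,0],"rot": [0,0,0]}
    - {"jaw": 0,"offset": [-23.5,-15.5,-0.5],"rot": [0,0,0]}
    - {"jaw": 0,"offset": [-23.5,-15.0,0],"rot": [0,0,0]}
    - {"jaw": 0,"offset": [-24.0,-15.0,0],"rot": [0,0,0]}

```text
time_s: 32.62
eef_pos: [0.4994, -0.3809, 0.1835]
eef_rot: [-0.001, 0.651, 0.759, 0.001]
wrist_force: [0.7, -0.2, -3.9]
opening: 0.091
grasp_force: 58.7
```

apply_moves:
  moves:
    - {"jaw": 0,"offset": [0,0,15.5],"rot": [0,0,0]}
    - {"jaw": 0,"offset": [0,0,15.5],"rot": [0,0,0]}
    - {"jaw": 0,"offset": [0,0,16.0],"rot": [0,0,0]}
    - {"jaw": 0,"offset": [0,0,15.5],"rot": [0,0,0]}
    - {"jaw": 0,"offset": [0,0,0],"rot": [0,0,0]}

```text
time_s: 33.25
eef_pos: [0.499, -0.3783, 0.1179]
eef_rot: [-0.003, 0.651, 0.759, 0.002]
wrist_force: [-0.4, 1.1, -4.3]
opening: 0.088
grasp_force: 58.6
```

```bash
python3 - <<'E'
from pin import *
pos,R=cur(); o=ctrl.get_obs(); print(pos,o["opening"],o["grasp_force"],o["wrist_force"],o["torque"],R.as_matrix()[:,1:].round(3).tolist())
z0=pos[2]-.0953+.055   # expected lid origin
for cam in("side","top"):
    p,dd=ctrl.camera(cam); P,u,v=world(cam,dd,np.ones(dd.shape,bool))
    k=(abs(P[:,2]-z0-.027)<.012)&(np.hypot(P[:,0]-.5,P[:,1]+.38)<.125); L=P[k]
    print(cam,k.sum(),rect(L)); A=np.c_[L[:,:2]-pos[:2],np.ones(len(L))]; print(np.linalg.lstsq(A,L[:,2],rcond=None)[0],z0+.025)
T=rot(8.4,0); t=np.array([.500,-.380,.0443])
plan([(t+[0,0,.01],T,5,0)])
E
```

```text
[ 0.49896423 -0.37833874  0.11794524] 0.08816303726252551 58.58783841133118 [-0.40566579  1.10146882 -4.33292308] [ 0.0431748  -0.01616845 -0.05480135] [[0.988, -0.003], [0.152, 0.007], [-0.002, -1.0]]
side 4678 (array([ 0.4987, -0.3778]), array([0.1425, 0.1939]), 9.1)
[0.00519283 0.00133007 0.10296917] 0.10264524190895633
top 2608 (array([ 0.4986, -0.3789]), array([0.1416, 0.1944]), 8.7)
[ 0.00409675 -0.00774097  0.10512024] 0.10264524190895633
[{"jaw": 0, "offset": [-0.0, 0.0, 13.0], "rot": [0.0, -0.0, 0.0]}, {"jaw": 0, "offset": [-0.0, 0.0, 13.5], "rot": [0.0, -0.0, 0.0]}, {"jaw": 0, "offset": [-0.5, 0.0, 13.0], "rot": [0.0, -0.0, 0.0]}, {"jaw": 0, "offset": [0.0, 0.0, 13.0], "rot": [0.0, -0.0, 0.5]}, {"jaw": 0, "offset": [-0.0, 0.0, 13.5], "rot": [0.0, -0.0, -0.0]}]
```

apply_moves:
  moves:
    - {"jaw": 0,"offset": [-0.5,0.5,13.0],"rot": [0,0,0]}
    - {"jaw": 0,"offset": [-0.5,0.5,13.5],"rot": [0,0,0]}
    - {"jaw": 0,"offset": [-0.5,0,13.0],"rot": [0,0,0]}
    - {"jaw": 0,"offset": [0,0,13.0],"rot": [0,0,0.5]}
    - {"jaw": 0,"offset": [0,0,9],"rot": [0,0,0]}

```text
time_s: 33.98
eef_pos: [0.5005, -0.3806, 0.0573]
eef_rot: [-0.002, 0.655, 0.756, 0.001]
wrist_force: [-0.2, -0.6, -5.1]
opening: 0.088
grasp_force: 58.7
```

apply_moves:
  moves:
    - {"jaw": 0,"offset": [0,0,4],"rot": [0,0,0]}
    - {"jaw": 0,"offset": [0,0,2],"rot": [0,0,0]}
    - {"jaw": 0,"offset": [0,0,2],"rot": [0,0,0]}
    - {"jaw": 0,"offset": [0,0,1],"rot": [0,0,0]}
    - {"jaw": 0,"offset": [0,0,0],"rot": [0,0,0]}

```text
time_s: 34.6
eef_pos: [0.5009, -0.381, 0.0499]
eef_rot: [-0.001, 0.655, 0.756, 0.001]
wrist_force: [-0.5, 0.4, -4.9]
opening: 0.088
grasp_force: 58.7
```

apply_moves:
  moves:
    - {"jaw": 0,"offset": [0.5,0,1.5],"rot": [0,0,0]}
    - {"jaw": 0,"offset": [0,0,1],"rot": [0,0,0]}
    - {"jaw": 0,"offset": [0,0,1],"rot": [0,0,0]}
    - {"jaw": 0,"offset": [0,0,0],"rot": [0,0,0]}
    - {"jaw": 0,"offset": [0,0,0],"rot": [0,0,0]}

```text
time_s: 35.22
eef_pos: [0.5008, -0.3804, 0.0462]
eef_rot: [-0.001, 0.655, 0.756, 0.001]
wrist_force: [0.2, -0.3, -3.7]
opening: 0.09
grasp_force: 58.7
```

apply_moves:
  moves:
    - {"jaw": 0,"offset": [0,0,0.7],"rot": [0,0,0]}
    - {"jaw": 0,"offset": [0,0,0],"rot": [0,0,0]}
    - {"jaw": 0,"offset": [0,0,0.7],"rot": [0,0,0]}
    - {"jaw": 0,"offset": [0,0,0],"rot": [0,0,0]}
    - {"jaw": 0,"offset": [0,0,0],"rot": [0,0,0]}

```text
time_s: 35.85
eef_pos: [0.5008, -0.3804, 0.0448]
eef_rot: [-0.001, 0.655, 0.756, 0.001]
wrist_force: [0.4, -0.7, -4.4]
opening: 0.091
grasp_force: 58.8
```

apply_moves:
  moves:
    - {"jaw": 0,"offset": [0,0,0.7],"rot": [0,0,0]}
    - {"jaw": 0,"offset": [0,0,0],"rot": [0,0,0]}
    - {"jaw": 0,"offset": [0,0,0.7],"rot": [0,0,0]}
    - {"jaw": 0,"offset": [0,0,0],"rot": [0,0,0]}
    - {"jaw": 0,"offset": [0,0,0],"rot": [0,0,0]}

```text
time_s: 36.48
eef_pos: [0.5009, -0.3805, 0.0441]
eef_rot: [-0.001, 0.655, 0.756, 0.001]
wrist_force: [-2.2, 3.3, 5.1]
opening: 0.088
grasp_force: 59.6
```

Contact made; release, rise, and check everything.

apply_moves:
  moves:
    - {"jaw": 0.08,"offset": [0,0,0],"rot": [0,0,0]}
    - {"jaw": 0.15,"offset": [0,0,0],"rot": [0,0,0]}
    - {"jaw": 0.3,"offset": [0,0,0],"rot": [0,0,0]}
    - {"jaw": 0.4,"offset": [0,0,0],"rot": [0,0,0]}
    - {"jaw": 0.4,"offset": [0,0,-3],"rot": [0,0,0]}

```text
time_s: 37.1
eef_pos: [0.5006, -0.3803, 0.0462]
eef_rot: [-0.002, 0.655, 0.756, 0.001]
wrist_force: [0.4, -0.9, 0.1]
opening: 0.4
grasp_force: 0.0
```

apply_moves:
  moves:
    - {"jaw": 0.4,"offset": [0,0,-15],"rot": [0,0,0]}
    - {"jaw": 0.4,"offset": [0,0,-30],"rot": [0,0,0]}
    - {"jaw": 0.4,"offset": [0,0,-40],"rot": [0,0,0]}
    - {"jaw": 0.4,"offset": [0,-30,-40],"rot": [0,0,0]}
    - {"jaw": 0.4,"offset": [0,-30,-30],"rot": [0,0,0]}

```text
time_s: 37.72
eef_pos: [0.4415, -0.3902, 0.2048]
eef_rot: [0.0, 0.654, 0.756, 0.001]
wrist_force: [0.7, -0.7, -1.1]
opening: 0.402
grasp_force: 0.0
```

apply_moves:
  moves:
    - {"jaw": 0.4,"offset": [0,-40,-10],"rot": [0,0,0]}
    - {"jaw": 0.4,"offset": [0,-30,0],"rot": [0,0,0]}
    - {"jaw": 0.4,"offset": [0,0,0],"rot": [0,0,0]}
    - {"jaw": 0.4,"offset": [0,0,0],"rot": [0,0,0]}
    - {"jaw": 0.4,"offset": [0,0,0],"rot": [0,0,0]}

```text
time_s: 38.35
eef_pos: [0.373, -0.3994, 0.2116]
eef_rot: [-0.001, 0.654, 0.756, 0.001]
wrist_force: [0.0, -0.0, -0.3]
opening: 0.399
grasp_force: 0.0
```

```bash
python3 - <<'E'
from pin import *
pos,R=cur(); o=ctrl.get_obs(); print(pos,o["wrist_force"],o["time_s"])
for cam in("side","top"):
    p,dd=ctrl.camera(cam); cv2.imwrite(f"pics/{cam}9.png",p[:,:,::-1]); P,u,v=world(cam,dd,np.ones(dd.shape,bool))
    k=(abs(P[:,2]-.031)<.008)&(np.hypot(P[:,0]-.5,P[:,1]+.38)<.125)
    print(cam,k.sum(),rect(P[k])); A=np.c_[P[k,:2]-[.5,-.38],np.ones(k.sum())]; print(np.linalg.lstsq(A,P[k,2],rcond=None)[0])
    g=(np.hypot(P[:,0]-.51,P[:,1]-.3)<.06)&(abs(P[:,2]-.122)<.012); print("demag top",rect(P[g]),np.median(P[g,2]))
E
```

```text
[ 0.37300325 -0.39941498  0.21156445] [ 0.00622759 -0.0379137  -0.2755976 ] 38.35
side 4535 (array([ 0.4999, -0.3749]), array([0.1431, 0.182 ]), 8.1)
[-0.00262162 -0.00492321  0.02938429]
demag top (array([0.5116, 0.3   ]), array([0.0503, 0.0422]), 76.0) 0.12068513066210729
top 4119 (array([ 0.4997, -0.3808]), array([0.1414, 0.1972]), 8.2)
[-0.00188408 -0.00122176  0.02986621]
demag top (array([0.5108, 0.3001]), array([0.0442, 0.0442]), 77.8) 0.12084710309044211
```

View pics/side9.png

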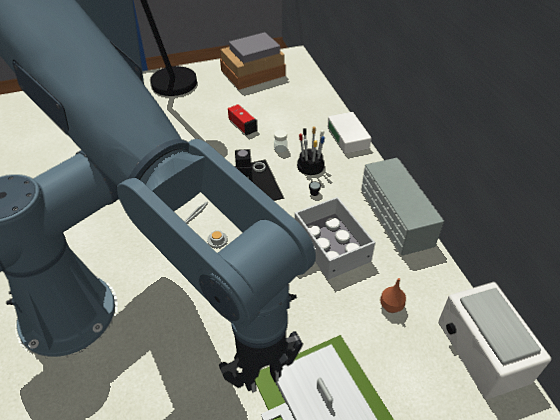

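The chest is open, the lid lies level at (0.4997, -0.381) on the pad, whose centre is (0.5001, -0.380), and the demagnetiser stands upright on the mat. The pin was last seen lying in the tray, which the arm now hides.

```bash
python3 -c "
from bench import ctrl
print(ctrl.hand_in())"
```

```text
the job is handed in; nothing more can be done
None
```

The job is handed in: the demagnetiser stands upright on the mat, the pin lies in the tray and the lid lies flat on the pad, centred to about 1 mm. While I lowered the pin, the fingertips hit the tray floor and the wrist force read 103 N (limit 120 N); the peak between readings is unknown.

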